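Gauge and clip the titration screen

TASK

Set up the white backing screen for reading colours: flip the red stop fully down, stand the screen on the grey base flat against the fence with its end butted up to the stop, and clip it to the fence with the two orange spring clips, one on each fence half, before you flip the stop well up out of the way again (pointing steeply upward). The screen must stay where the stop gauged it, and every amber sample bottle must end up standing upright on the blue strip in front of the screen. Leave the beaker, the big brown bottle and the yellow-lidded jar alone.

Things in the scene. Friction and masses are not known exactly. Their poses are not given: they have to be found in the camera images.
- fixture: Fixed gauging bench. Origin on the bench top, midway through the fence's thickness; z up, y along the fence, x from the fence across the base. Grey base 6 mm thick, x -30..150, y -115..105 mm. Fence 8 mm thick (x -4..4), top at z 106 mm, in two halves, y -110..-40 and 30..100 mm, with an open finger gap between. The screen goes on the +x face (x = 4 mm).
- strip (a point): Middle of the blue strip on the fixture's base: fixture x 105, y -5, z 6 mm. The strip is 60 mm wide (fixture x 75..135 mm) and 210 mm long (y -110..100 mm). A bottle's centre belongs over it.
- stop_hinge (a point): Hinge of the flip stop: fixture x 11, y 92.5, z 118 mm, axis along fixture y, on a small dark bracket (y 86..99 mm, up to z 127 mm) over the end of the +y fence half. The gauging face of the leaf looks to -y, at fixture y = 85 mm.
- stop (a joint): Red stop leaf, 12 x 15 mm, 85 mm long from its hinge. 0 = fully down, hanging in front of the fence's +x face (down: below 0.12). Grows as the leaf swings out to fixture +x and up: 1.57 level, 2.75 end of travel, nearly straight up. Friction (0.06 N m) keeps it where it is left. Starts at 2.2 to 2.7; up again means above 2.0.
- stop_pin (a point): Middle of the free part (55 mm long) of a round steel pin, 12 mm in diameter, on the leaf 50 mm from the hinge, parallel to fixture y, beyond the fence's end (here fixture y = 145 mm). It can be pinched from above, fingers closing along fixture x, and led round the hinge without turning the hand: it rolls in the grip.
- screen: Loose white L-shaped screen, 0.2 kg, on its foot. Origin: bottom middle of the panel's back face; z up, y along it, x to the foot. Panel x 0..6, y -90..90, z 0..100 mm; foot x 6..60, 5 mm thick. In place: origin at fixture (4, -5, 6) mm, same axes, top level with the fence. Lift it by the top edge near the middle, where the fence's gap has room for a finger.
- screen_end (a point): Middle of the screen's +y end edge (screen x 3, y 90, z 50 mm), which butts against the stop at fixture y = 85 mm.
- park: Fixed holder for the clips. Origin on the bench under its middle. Upright aluminium plate 14 mm thick along x, 150 mm long along y, top at z 106 mm, on a grey base 90 x 160 x 6 mm.
- clip1: Orange sprung clip like a big clothes-peg, 24 mm wide (y), 60 g, waiting on the park plate's top edge. Origin at its pivot; z up to the handles, x across the jaws; the frame leans to 0.25 rad when squeezed. Pads 28 to 42 mm below the origin. On a 14 mm edge (fence plus screen) the origin sits 14 mm above the edge's top (fixture x 3, z 120 mm, within 12 mm).
- clip1_grip (a point): Midway between clip1's round handle ends (12 mm in diameter, along y), 46 mm above its pivot. The ends measure 52 mm over their outsides when it grips 14 mm; squeezed to 29 mm (hard stop, 6 to 10 N) the pads open from 14 to 31 mm.
- jaw1 (a joint): Opening of clip1: 0 = gripping 14 mm, -0.2 = shut on nothing, 0.5 = squeezed fully open.
- clip2: Second orange clip, the same as clip1.
- clip2_grip (a point): As clip1_grip, for clip2.
- jaw2 (a joint): Opening of clip2, as jaw1.
- beaker: Bystander: loose glass beaker, 68 mm in diameter, 90 mm tall, origin under its centre. Leave it alone.
- reagent: Bystander: loose big brown bottle, 84 mm in diameter, 200 mm tall, origin under its centre. Leave it alone.
- jar: Bystander: loose white jar with a yellow lid, 72 mm in diameter, 90 mm tall, origin under its centre. Leave it alone.
- bottle1: Loose squat amber sample bottle with a white cap, about 0.16 kg; one to three are present. Origin under its centre, z up. Body 64 mm in diameter up to z 40 mm, then narrowing; cap 40 mm in diameter, z 54 to 80 mm. On the base its origin is at z 6 mm.
- bottle2: Loose squat amber sample bottle with a white cap, about 0.16 kg; one to three are present. Origin under its centre, z up. Body 64 mm in diameter up to z 40 mm, then narrowing; cap 40 mm in diameter, z 54 to 80 mm. On the base its origin is at z 6 mm.
- bottle3: Loose squat amber sample bottle with a white cap, about 0.16 kg; one to three are present. Origin under its centre, z up. Body 64 mm in diameter up to z 40 mm, then narrowing; cap 40 mm in diameter, z 54 to 80 mm. On the base its origin is at z 6 mm.
There are look-alikes about, which are no part of the job. Leave any turquoise look-alike of the screen alone.

How it is judged (in metres and radians):
On the way, in this order (a step that is already met when the one before it is completed fails the run):
1. the stop is flipped down onto the fence (value of joint stop below 0.12 rad), for 0.2 s.
2. with the stop down, the screen stands flat against the fence with its end at the stop (value of joint stop below 0.12 rad and y of screen_end in the frame of fixture between 0.0815 and 0.087 m and x of screen in the frame of fixture between 0.001 and 0.0075 m and z of screen in the frame of fixture between 0.003 and 0.01 m and angle between the y axis of screen and the y axis of fixture, either way round below 0.035 rad and angle between screen's own z axis and vertical below 0.06 rad), for 0.3 s.
3. with the stop still down and the screen gauged, one clip grips screen and fence on each fence half (value of joint stop below 0.12 rad and y of screen_end in the frame of fixture between 0.081 and 0.087 m and x of screen in the frame of fixture between 0.001 and 0.0075 m and z of screen in the frame of fixture between 0.003 and 0.01 m and angle between the y axis of screen and the y axis of fixture, either way round below 0.035 rad and angle between screen's own z axis and vertical below 0.06 rad and (((x of clip1 in the frame of fixture between -0.006 and 0.012 m and y of clip1 in the frame of fixture between -0.11 and -0.035 m and z of clip1 in the frame of fixture between 0.108 and 0.134 m and angle between clip1's own z axis and vertical below 0.3 rad and contact force between clip1 and screen above 1 N and contact force between clip1 and fixture above 1 N) and (x of clip2 in the frame of fixture between -0.006 and 0.012 m and y of clip2 in the frame of fixture between 0.025 and 0.08 m and z of clip2 in the frame of fixture between 0.108 and 0.134 m and angle between clip2's own z axis and vertical below 0.3 rad and contact force between clip2 and screen above 1 N and contact force between clip2 and fixture above 1 N)) or ((x of clip1 in the frame of fixture between -0.006 and 0.012 m and y of clip1 in the frame of fixture between 0.025 and 0.08 m and z of clip1 in the frame of fixture between 0.108 and 0.134 m and angle between clip1's own z axis and vertical below 0.3 rad and contact force between clip1 and screen above 1 N and contact force between clip1 and fixture above 1 N) and (x of clip2 in the frame of fixture between -0.006 and 0.012 m and y of clip2 in the frame of fixture between -0.11 and -0.035 m and z of clip2 in the frame of fixture between 0.108 and 0.134 m and angle between clip2's own z axis and vertical below 0.3 rad and contact force between clip2 and screen above 1 N and contact force between clip2 and fixture above 1 N)))), for 0.3 s.
4. the stop is flipped up again (value of joint stop above 2 rad), for 0.2 s.
At the end, for the whole second after the job is handed in: Stop up (over 2.0 rad); screen on the base, flat on the fence (3 mm, 0.035 rad), end within 5 mm of the gauging face; one clip per fence half grips screen and fence (over 1 N each), leaning under 0.3 rad; every bottle stands still and upright, its centre over the blue strip (value of joint stop above 2 rad and y of screen_end in the frame of fixture between 0.08 and 0.087 m and x of screen in the frame of fixture between 0.001 and 0.0075 m and z of screen in the frame of fixture between 0.003 and 0.01 m and angle between the y axis of screen and the y axis of fixture, either way round below 0.035 rad and angle between screen's own z axis and vertical below 0.06 rad and (((x of clip1 in the frame of fixture between -0.006 and 0.012 m and y of clip1 in the frame of fixture between -0.11 and -0.035 m and z of clip1 in the frame of fixture between 0.108 and 0.134 m and angle between clip1's own z axis and vertical below 0.3 rad and contact force between clip1 and screen above 1 N and contact force between clip1 and fixture above 1 N) and (x of clip2 in the frame of fixture between -0.006 and 0.012 m and y of clip2 in the frame of fixture between 0.025 and 0.08 m and z of clip2 in the frame of fixture between 0.108 and 0.134 m and angle between clip2's own z axis and vertical below 0.3 rad and contact force between clip2 and screen above 1 N and contact force between clip2 and fixture above 1 N)) or ((x of clip1 in the frame of fixture between -0.006 and 0.012 m and y of clip1 in the frame of fixture between 0.025 and 0.08 m and z of clip1 in the frame of fixture between 0.108 and 0.134 m and angle between clip1's own z axis and vertical below 0.3 rad and contact force between clip1 and screen above 1 N and contact force between clip1 and fixture above 1 N) and (x of clip2 in the frame of fixture between -0.006 and 0.012 m and y of clip2 in the frame of fixture between -0.11 and -0.035 m and z of clip2 in the frame of fixture between 0.108 and 0.134 m and angle between clip2's own z axis and vertical below 0.3 rad and contact force between clip2 and screen above 1 N and contact force between clip2 and fixture above 1 N))) and linear speed of each of screen, bottle1, bottle2, bottle3 below 0.02 m/s and x of bottle1 in the frame of fixture between 0.075 and 0.135 m and y of bottle1 in the frame of fixture between -0.11 and 0.1 m and z of bottle1 in the frame of fixture between 0.003 and 0.012 m and angle between each of bottle1, bottle2, bottle3's own z axis and vertical below 0.1 rad and x of bottle2 in the frame of fixture between 0.075 and 0.135 m and y of bottle2 in the frame of fixture between -0.11 and 0.1 m and z of bottle2 in the frame of fixture between 0.003 and 0.012 m and x of bottle3 in the frame of fixture between 0.075 and 0.135 m and y of bottle3 in the frame of fixture between -0.11 and 0.1 m and z of bottle3 in the frame of fixture between 0.003 and 0.012 m); the robot touches nothing.
It fails at once if the beaker is moved more than 25 mm or tipped (distance of beaker from where it was at the start of the episode above 0.025 m or angle between beaker's own z axis and vertical above 0.3 rad).
It fails at once if the reagent is moved more than 25 mm or tipped (distance of reagent from where it was at the start of the episode above 0.025 m or angle between reagent's own z axis and vertical above 0.3 rad).
It fails at once if the jar is moved more than 25 mm or tipped (distance of jar from where it was at the start of the episode above 0.025 m or angle between jar's own z axis and vertical above 0.3 rad).
Of bottle1, bottle2, bottle3 only 1 to 3 are there at a start; the rules pass over those that are not, and their reading is None.
At some moment in a run one of bottle1, bottle2, bottle3 may be knocked a few centimetres aside while the robot is not near it.
It also fails if it takes over 210 s, if anything falls off the work surface, if the arm or the gripper's body presses on something with over 40 N, if the wrist force passes 120 N, or if a joint passes its speed limit or range.

ROBOT

A 6-joint arm with a two-finger parallel gripper is mounted at the origin on the work surface. World frame = base frame: x ahead of the robot, y to its left, z up, the work surface at z = 0. Lengths are in mm, angles in degrees, forces in N, time in s.
With the tool pointing down it reaches from about 275 to 825 mm from the base axis. Payload 4.9 kg.
Tool frame: the origin (TCP) lies between the finger pads; the fingertips stand bot.tips_ahead ahead of it and the grasp point (between the pads) lies 8 mm behind it (bot.tips_ahead is the distance from the TCP to the fingertips, in mm); z points along the fingers, y is the line along which they close (so a half turn about z gives the same grasp; the last joint's range is limited). The gripper opens to 85 mm and grips with 20 to 120 N. Pads are 22 mm wide; open, the fingers measure 114 mm over their backs; the gripper's body (76 mm by 85 mm) begins 54 mm behind the grasp point. The pads swing forward as they close: fully open they stand 13 mm farther back than shut.
Start: joints at [-7.689, 18.69, -11.035, 60.275, 0, 82.311], TCP at [550.017, 0.009, 242.281] pointing down, gripper open.
Joint ranges: [-152.03, 152.03], [-55.5, 102.48], [-74.3, 77.21], [-110.64, 120.58], [-84.22, 78.4], [-180, 180]. Speed limits (degrees/s): [147.25, 147.25, 180, 180, 180, 180].

INTERFACE

Orientations are given as [roll, pitch, yaw] about the fixed x, y, z axes, in that order (R = Rz(yaw) Ry(pitch) Rx(roll)).
In Python, from cell import bot gives the robot as it stands. The module is installed in compiled form; this text tells all that it offers.
- The arm moves only by the tool drive_tool, never from a script. Its argument "rows" is a list of rows, each an object of numbers: "jaw": the gripper command: -1 is shut, 1 is fully open, values between are in proportion; "tx", "ty", "tz": the shift along the tool's x, y, z in units of 0.15 m (1.0 is 0.15 m); "spin": the turn about the tool's z in units of pi rad (1.0 is pi rad). In form: [{"jaw": .., "tx": .., "ty": .., "tz": .., "spin": ..}, ...]. A call has 1 to 5 rows; each row is the pose to reach, as a shift and turn from the pose commanded when the call began, along the tool's axes at that moment, turning the shorter way round; what a row does not reach only later rows make up. A row lasts 1/10 s, in which the tool goes at most 50 mm and 8.59 degrees, less where a joint would pass 70% of its speed; a pose out of reach is approached as far as the arm can. A call with a number of a shift or a turn outside -1 to 1 is refused whole. A call with a gripper value outside its range is refused whole. The fingers move at their own pace and stop on an object; "newtons" is the grip in N (left out, the last holds). Time passes only in rows, so rows that repeat a pose let the fingers close. It gives the time, the measured TCP pose, the force, the opening and the grip force at its end, in the units of the state.
- bot.state(): the state, without advancing time (a new reading comes with each control period).
- bot.camera(name): name is "scene" or "side" or "wrist"; returns the picture (420x560x3 uint8, blue, green, red); there is no depth.
- bot.calibration(name): a dict with "fx", "fy", "cx", "cy" (pixels), "k1" (the pictures are not rectified: a ray, as slopes to the right and down, at radius r is drawn at 1 + k1 r^2 times it, then the intrinsics apply), "R" (3x3) and "t" (3): a world point X has camera coordinates R X + t. Camera axes: x right, y down, z forward; pixel columns grow to the right and rows downward; lengths in mm; the calibration is good to about 2 mm. A picture is of the moment at which its call begins: read the wrist's pose just before it. calibration takes no time and is no camera call; for the wrist camera it gives the pose at the moment of the call.
- bot.close_job(): hands the job in; it is judged then, once.
The state is a dict: "time": time; "q": joint angles; "joint_velocities": joint speeds; "joint_torque": joint torques, N m; "tcp_pos": TCP position; "tcp_rot": TCP orientation; "ft_force": force on the tool from outside, world axes, zero at the start; "ft_torque": the same for the moment, N m; "opening": opening from 0.0 (shut) to 1.0 (fully open); "finger_force": force on a finger pad.
Only numpy, scipy, OpenCV 4.12 (cv2) and the standard library are available. Lean on these libraries where they do the work, as an engineer would, in place of code of your own. Each camera call takes 0.05 s, during which the arm holds its last target. There are 200 camera calls.

## Working session

There is one attempt and no reset: what is moved stays moved. The work goes in short steps, Python scripts to look and compute and a tool call to move; the robot and the scene stay as the last step left them, time stands still between calls to the robot, and variables do not carry over. Pictures are saved under pics/ and viewed, at most 14 in all, crops included, and the job is handed in when it is done.

Besides the shell and the picture viewer there is one more tool, called after "Call:" as name([rows], argument=value, ...), one row to a line, values as JSON. drive_tool: Moves the arm, as the interface text tells. Shifts and turns lie within -1 to 1; 1 stands for 0.15 m of shift or pi rad of turn. Its arguments: {"type":"object","properties":{"rows":{"type":"array","items":{"type":"object","properties":{"jaw":{"type":"number"},"tx":{"type":"number"},"ty":{"type":"number"},"tz":{"type":"number"},"spin":{"type":"number"}}}},"newtons":{"type":"number"}},"required":["rows"]}

```bash
mkdir -p pics
cat > h.py <<'E'
import numpy as np, cv2
from cell import bot
def snap(n,f):
    c=bot.calibration(n); im=bot.camera(n); cv2.imwrite('pics/'+f+'.png',im); np.save('pics/'+f+'.npy',c,allow_pickle=True); return im,c
def load(f): return np.load('pics/'+f+'.npy',allow_pickle=True).item()
def K(c): return np.array([[c['fx'],0,c['cx']],[0,c['fy'],c['cy']],[0,0,1.]])
def proj(c,P):
    X=np.atleast_2d(P)@np.array(c['R']).T+np.array(c['t']); s=X[:,:2]/X[:,2:]
    s=s*(1+c['k1']*(s**2).sum(1,keepdims=True)); return s*[c['fx'],c['fy']]+[c['cx'],c['cy']]
def ray(c,u,v):
    s=cv2.undistortPoints(np.array([[[u,v]]],float),K(c),np.array([c['k1'],0,0,0.]))[0,0]
    R=np.array(c['R']);return -R.T@np.array(c['t']),R.T@np.array([s[0],s[1],1])
def atz(c,u,v,z):
    o,d=ray(c,u,v); return o+d*(z-o[2])/d[2]
def tri(obs):
    A=np.zeros((3,3));b=np.zeros(3)
    for c,u,v in obs:
        o,d=ray(c,u,v);d=d/np.linalg.norm(d);M=np.eye(3)-np.outer(d,d);A+=M;b+=M@o
    return np.linalg.solve(A,b)
E
python3 - <<'E'
from h import *
a,c1=snap('scene','s0'); b,c2=snap('side','d0')
for n,c in(('scene',c1),('side',c2)): print(n,c['fx'],c['k1'],(-np.array(c['R']).T@np.array(c['t'])).round(),np.array(c['R'])[2].round(2))
for f,i in(('s0b',a),('d0b',b)): cv2.imwrite(f'pics/{f}.png',cv2.resize(i,(800,600),interpolation=cv2.INTER_CUBIC))
print(bot.state(),bot.tips_ahead)
E
```

```text
scene 506.82087913533366 0.04523589302606797 [1296.  154. 1004.] [-0.65 -0.12 -0.75]
side 397.5183816884641 -0.01731126910127982 [ 448. 1054.  758.] [ 0.06 -0.85 -0.52]
{'time': 0.1, 'q': array([-7.68963055e+00,  1.87299315e+01, -1.10862766e+01,  6.02776962e+01,
        1.03837674e-03,  8.23121523e+01]), 'joint_velocities': array([-0.1215624 , -0.02833221,  0.12845942,  0.00511295, -0.15269125,
        0.10185595]), 'joint_torque': array([-1.63831678e-04, -4.44239044e+01,  2.63037515e+01,  7.96647771e-03,
       -2.12530945e-04,  1.93304103e-06]), 'tcp_pos': array([5.49472613e+02, 8.28570860e-02, 2.41561157e+02]), 'tcp_rot': array([-1.79907079e+02, -1.35911798e-02,  8.99982053e+01]), 'ft_force': array([ 0.21688907, -0.14065978, -0.59234706]), 'ft_torque': array([0.0279653 , 0.01894897, 0.01835111]), 'finger_force': 0.0, 'opening': 0.9985453251154783} 11.0
```

View pics/s0b.png

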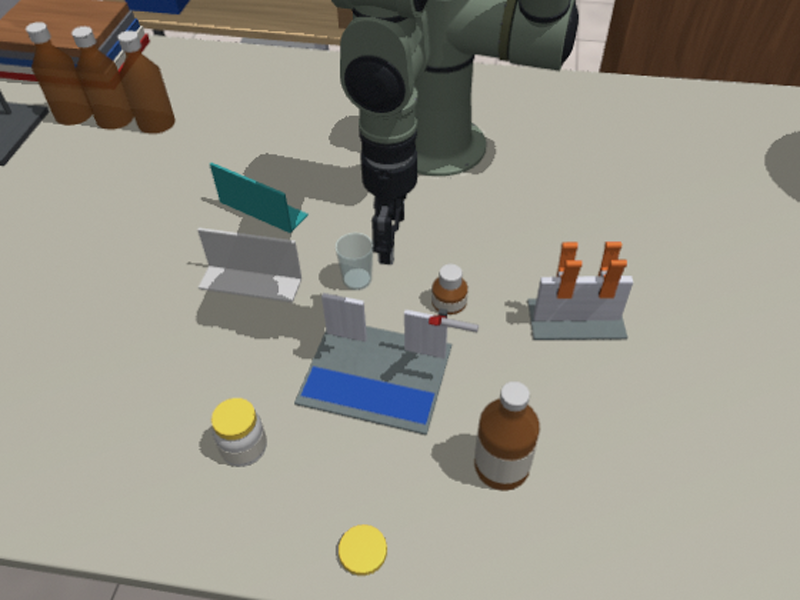

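View pics/d0b.png

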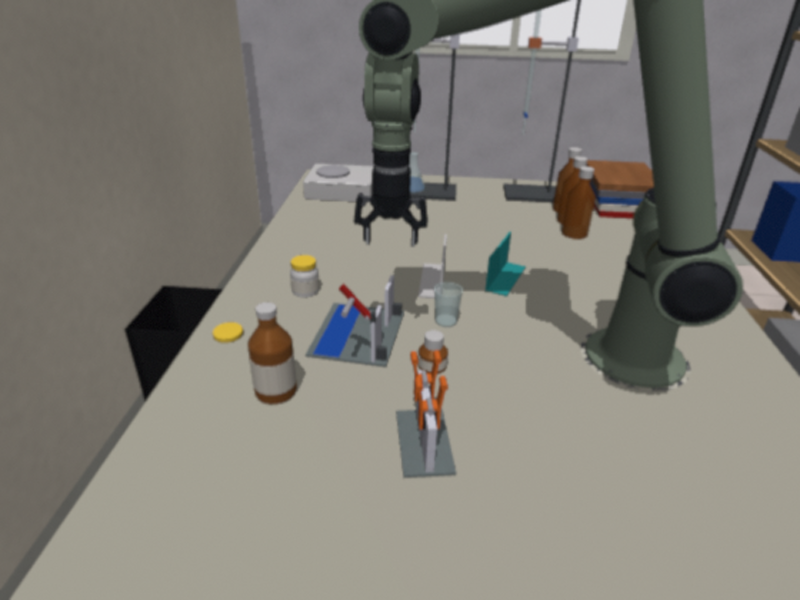

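The scene shows the one bottle at (450,290), the white screen at (250,265) and the turquoise look-alike at (255,195). The fixture is at (375,360), the park with two clips at (580,290), the beaker at (355,262), the jar at (238,432) and the reagent at (508,440). Next I'll enlarge these for measuring.

Run:
```python
import cv2
a=cv2.imread('pics/s0.png');b=cv2.imread('pics/d0.png')
cv2.imwrite('pics/s0c.png',cv2.resize(a[150:310,130:450],None,fx=2.5,fy=2.5,interpolation=cv2.INTER_CUBIC))
cv2.imwrite('pics/d0c.png',cv2.resize(b[160:340,190:380],None,fx=3.3,fy=3.3,interpolation=cv2.INTER_CUBIC))
```

```text
(no output)
```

View pics/s0c.png

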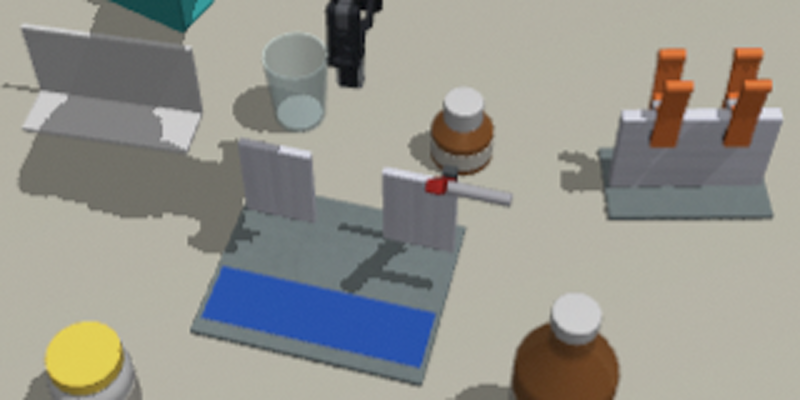

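View pics/d0c.png

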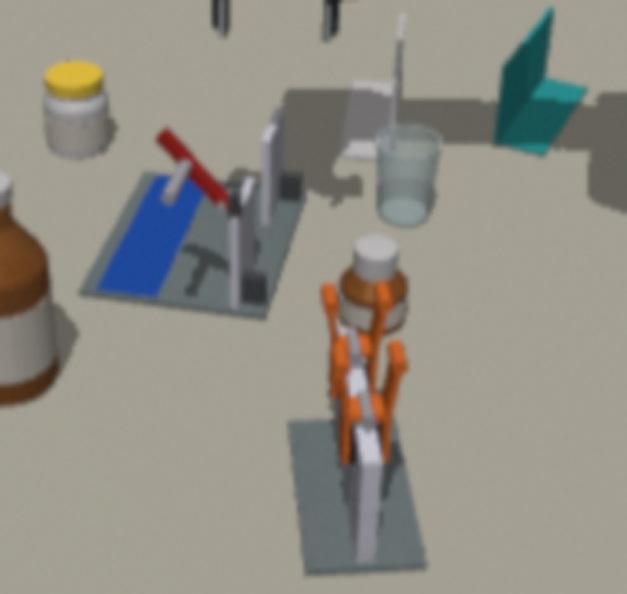

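```bash
cat > fit.py <<'E'
from h import *
from scipy.optimize import least_squares
S=load('s0');D=load('d0')
s=lambda u,v:(S,130+u/2.5,150+v/2.5)
d=lambda u,v:(D,190+u/3.3,160+v/3.3)
def fit(pts,x0):
    def f(p):
        c_,s_=np.cos(p[2]),np.sin(p[2]);r=[]
        for (X,(c,u,v)) in pts:
            W=[p[0]+c_*X[0]-s_*X[1],p[1]+s_*X[0]+c_*X[1],X[2]]
            r+=list(proj(c,W)[0]-[u,v])
        return np.array(r)
    o=least_squares(f,x0,loss='soft_l1'); print(o.x[:2].round(1),np.degrees(o.x[2]).round(2)); print(f(o.x).reshape(-1,2).round(1).tolist()); return o.x
F=fit([((150,-115,6),s(193,328)),((150,105,6),s(420,380)),((75,-110,6),s(222,267)),((75,100,6),s(436,313)),((135,100,6),s(421,367)),((135,-110,6),s(202,318)),
((4,-40,106),s(313,156)),((4,30,106),s(384,176)),((4,100,6),s(454,249)),((4,30,6),s(384,240)),((4,-40,6),s(313,220)),
((150,105,6),d(80,292)),((-30,105,6),d(266,316)),((150,-115,6),d(147,172)),((135,100,6),d(98,288)),((75,100,6),d(160,296))],[600,0,0])
P=fit([((45,80,6),s(772,214)),((45,-80,6),s(608,214)),((7,-75,106),s(620,122)),((7,75,106),s(780,122)),((45,80,6),d(305,572)),((-45,80,6),d(426,565)),((45,-80,6),d(288,423)),((7,75,106),d(357,462)),((-7,75,106),d(381,462))],[500,300,0])
C=fit([((60,-90,5),s(24,128)),((60,90,5),s(190,147)),((6,-90,100),s(24,30)),((6,90,100),s(197,50)),((3,90,100),d(402,17)),((60,90,5),d(345,155)),((60,-90,5),d(355,83))],[500,-250,0])
B=tri([s(464,103),d(377,246)]);print('bottle cap top',B)
def T(F,X): c,q=np.cos(F[2]),np.sin(F[2]);return np.array([F[0]+c*X[0]-q*X[1],F[1]+q*X[0]+c*X[1],X[2]])
for a in np.arange(2.1,2.8,.1):
    W=lambda y:T(F,[11+50*np.sin(a),y,118-50*np.cos(a)])
    q=proj(D,W(172.5))[0];p=proj(S,W(172.5))[0]
    print(a.round(1),W(145).round(1),((q-[190,160])*3.3).round(),((p-[130,150])*2.5).round())
print('beaker',tri([s(295,55),d(410,140)]),atz(S,130+300/2.5,150+112/2.5,0),'jar',atz(S,130+85/2.5,150+348/2.5,90),'reag',tri([s(577,310),d(0,185)]))
print('clips',*[atz(S,130+u/2.5,150+v/2.5,166).round(1) for u,v in((672,53),(679,87),(748,53),(757,87))])
np.save('poses.npy',np.array([F,P,C]))
E
python3 fit.py
```

```text
[564.6  -6.7] -5.33
[[-0.9, -0.0], [1.1, 0.4], [0.5, -1.2], [0.3, -1.0], [0.1, -0.7], [-0.2, -0.9], [-1.4, -0.0], [-0.6, -2.2], [-0.2, 0.5], [-0.2, -1.8], [0.7, 0.5], [-0.9, -0.1], [-0.5, -0.1], [-1.6, -0.2], [-1.2, 0.7], [-1.4, 0.7]]
[453.7 308.3] 9.61
[[-0.0, 0.1], [-0.0, 0.4], [0.7, -1.3], [0.8, -1.8], [-0.6, -0.6], [-0.3, -0.4], [-0.5, -1.1], [0.9, 0.2], [-0.3, -0.1]]
[ 430.1 -282.6] 0.32
[[0.5, -0.5], [0.8, -0.1], [-0.6, -1.6], [-1.1, -1.9], [-1.2, 20.3], [-1.1, 0.6], [-1.9, -0.5]]
bottle cap top [446.74900301  82.55310939  77.17518486]
2.1 [632.  132.7 143.2] [150. 222.] [529. 219.]
2.2 [629.2 132.9 147.4] [153. 218.] [530. 214.]
2.3 [626.1 133.2 151.3] [157. 215.] [531. 208.]
2.4 [622.6 133.5 154.9] [161. 212.] [532. 203.]
2.5 [618.8 133.9 158.1] [165. 209.] [533. 197.]
2.6 [614.7 134.3 160.8] [170. 207.] [535. 191.]
2.7 [610.3 134.7 163.2] [175. 205.] [536. 185.]
beaker [419.05328382 -93.60384165  87.73550807] [420.19717199 -92.9100279    0.        ] jar [ 785.85557394 -192.47084401   90.        ] reag [748.99918897 200.79894906 194.10105204]
clips [439.1 272.  166. ] [481.5 279.  166. ] [428.4 340.5 166. ] [470.7 347.6 166. ]
```

Call:
drive_tool([
  {"jaw": 1, "tx": 0.75, "ty": 0.4, "tz": -0.4, "spin": 0.0296},
  {"jaw": 1, "tx": 0.75, "ty": 0.4, "tz": -0.4, "spin": 0.0296},
  {"jaw": 1, "tx": 0.75, "ty": 0.4, "tz": -0.4, "spin": 0.0296},
  {"jaw": 1, "tx": 0.75, "ty": 0.4, "tz": -0.4, "spin": 0.0296},
  {"jaw": 1, "tx": 0.75, "ty": 0.4, "tz": -0.4, "spin": 0.0296},
])

```text
time: 0.6
tcp_pos: [609.9, 113.1, 301.6]
tcp_rot: [-180.0, 0.0, 84.8]
ft_force: [-0.6, -0.6, -0.3]
opening: 1.003
finger_force: 0.0
```

Run:
```python
from h import *
a,c=snap('wrist','w1');st=bot.state();print(st['tcp_pos'],st['tcp_rot'],c['fx'],(-np.array(c['R']).T@np.array(c['t'])).round(),np.array(c['R']).round(2).tolist())
cv2.imwrite('pics/w1b.png',cv2.resize(a,(800,600)))
```

```text
[609.27425153 112.22531182 301.18175664] [-1.79886380e+02  4.72153302e-02  8.46844084e+01] 350.62544151162405 [616. 183. 433.] [[1.0, -0.09, 0.0], [-0.09, -0.96, 0.28], [-0.02, -0.28, -0.96]]
```

View pics/w1b.png

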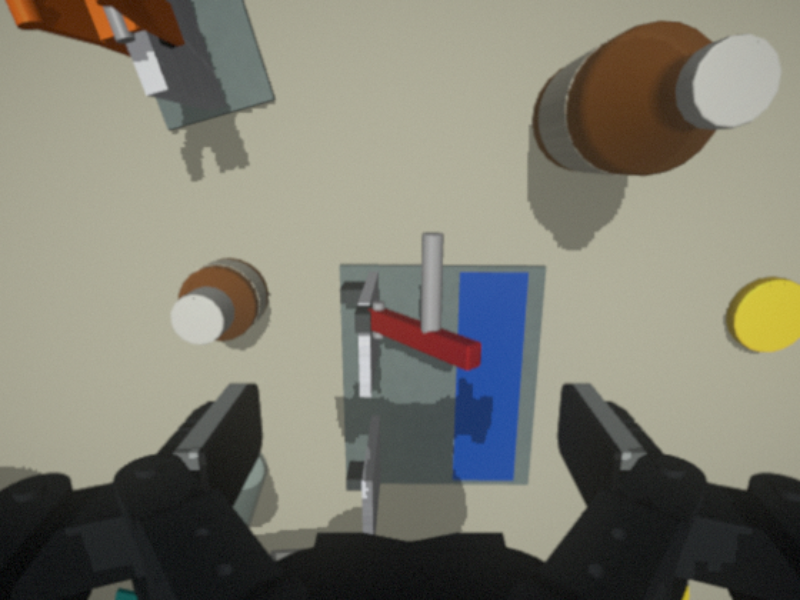

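The pin runs from (431,330) to (432,238), with the leaf from (372,320) to (475,355). The fixture base corners are (345,265), (545,267), (528,484) and (348,490), and the bottle cap is at (200,318). I'll refine the fit with these.

```bash
cat >> fit.py <<'E'
print('---')
W1=load('w1'); w=lambda u,v:(W1,u*.7,v*.7)
print('wrist only')
F2=fit([((150,105,6),w(546,266)),((-30,105,6),w(341,265)),((150,-115,6),w(528,484)),((-30,-115,6),w(348,490)),((135,100,6),w(529,272)),((135,-110,6),w(513,480)),((75,-110,6),w(454,480)),((75,100,6),w(460,272))],F)
for y in (117.5,172.5):
  for a in (2.2,2.35,2.5,2.65): print(y,a,(proj(W1,T(F2,[11+50*np.sin(a),y,118-50*np.cos(a)]))[0]/.7).round())
print('leaf end',[(a,(proj(W1,T(F2,[11+85*np.sin(a),85,118-85*np.cos(a)]))[0]/.7).round()) for a in (2.2,2.35,2.5,2.65)])
print('bottle',atz(W1,200*.7,318*.7,80), 'park corners',atz(W1,272*.7,100*.7,6),atz(W1,168*.7,128*.7,6),T(P,[45,-80,6]),T(P,[-45,-80,6]))
np.save('poses.npy',np.array([F2,P,C]))
E
python3 fit.py | sed -n '/---/,$p'
```

```text
---
wrist only
[567.6  -9.9] -5.49
[[0.4, 0.5], [-1.0, 0.6], [0.7, 0.2], [-0.5, -4.5], [-0.1, 0.1], [0.8, -0.1], [-0.4, -0.3], [0.1, -0.0]]
117.5 2.2 [445. 296.]
117.5 2.35 [437. 299.]
117.5 2.5 [428. 301.]
117.5 2.65 [417. 303.]
172.5 2.2 [447. 202.]
172.5 2.35 [439. 203.]
172.5 2.5 [429. 203.]
172.5 2.65 [417. 204.]
leaf end [(2.2, array([495., 361.])), (2.35, array([483., 368.])), (2.5, array([468., 374.])), (2.65, array([449., 379.]))]
bottle [451.97919383  82.80110769  80.        ] park corners [512.14194198 235.40782844   6.        ] [425.60498514 222.09889644   6.        ] [511.37486445 236.95252247   6.        ] [422.63693963 221.93317831   6.        ]
```

```bash
cat > nav.py <<'E'
# commanded tool pose tracking: [x,y,z,yaw of tool x]; tool down => tool x=(cos,sin), tool y=(sin,-cos)
import numpy as np, json
from h import *
def cmd(): return np.array(json.load(open('cmd.json')))
def did(*moves):
    p=cmd()
    for tx,ty,tz,sp in moves:
        c,s=np.cos(p[3]),np.sin(p[3])
        p[0]+=150*(tx*c+ty*s);p[1]+=150*(tx*s-ty*c);p[2]-=150*tz;p[3]-=sp*np.pi
    json.dump(list(p),open('cmd.json','w'));
    st=bot.state();print('cmd',p[:3].round(1),np.degrees(p[3]).round(2),'meas',st['tcp_pos'].round(1),st['tcp_rot'].round(2)[2])
def go(x,y,z,yaw=None):
    p=cmd();c,s=np.cos(p[3]),np.sin(p[3]);d=np.array([x-p[0],y-p[1]])
    sp=0 if yaw is None else (p[3]-np.radians(yaw))/np.pi
    print('tx %.4f ty %.4f tz %.4f spin %.4f'%((d[0]*c+d[1]*s)/150,(d[0]*s-d[1]*c)/150,(p[2]-z)/150,sp))
def T(F,X): c,q=np.cos(F[2]),np.sin(F[2]);return np.array([F[0]+c*X[0]-q*X[1],F[1]+q*X[0]+c*X[1],X[2]])
F,P,C=np.load('poses.npy')
F[2]=np.radians(-5.4)
def inF(): 
    p=cmd();c,s=np.cos(F[2]),np.sin(F[2]);d=p[:2]-F[:2];return np.array([c*d[0]+s*d[1],-s*d[0]+c*d[1],p[2]])
E
echo '[550.017,0.009,242.281,1.5707963]' > cmd.json
python3 - <<'E'
from nav import *
did((.75,.4,-.4,.0296)); print(inF())
go(*T(F,[43,142,170]),84.6);go(*T(F,[43,142,148.5]),84.6)
E
```

```text
cmd [610.  112.5 302.3] 84.67 meas [609.3 112.2 301.2] 84.68
[ 30.67023538 125.89574824 302.281     ]
tx 0.1073 ty 0.0823 tz 0.8819 spin 0.0004
tx 0.1073 ty 0.0823 tz 1.0252 spin 0.0004
```

Call:
drive_tool([
  {"jaw": 0.1, "tx": 0.107, "ty": 0.083, "tz": 0.5},
  {"jaw": 0.1, "tx": 0.107, "ty": 0.083, "tz": 0.5},
  {"jaw": 0.1, "tx": 0.107, "ty": 0.083, "tz": 0.8},
  {"jaw": 0.1, "tx": 0.107, "ty": 0.083, "tz": 1.0},
  {"jaw": 0.1, "tx": 0.107, "ty": 0.083, "tz": 1.0},
], newtons=40)

```text
$.rows[0]: bad value
```

Run:
```python
from nav import *
did((.107,.083,1.0,0)); print(inF())
a,c=snap('wrist','w2');b,c=snap('side','d2')
cv2.imwrite('pics/w2b.png',np.hstack([cv2.resize(a,(400,300)),cv2.resize(b[170:270,190:330],(400,300))]))
```

```text
cmd [623.9 127.3 152.3] 84.67 meas [609.3 112.2 301.2] 84.68
[ 43.10005697 141.96138036 152.281     ]
```

View pics/w2b.png

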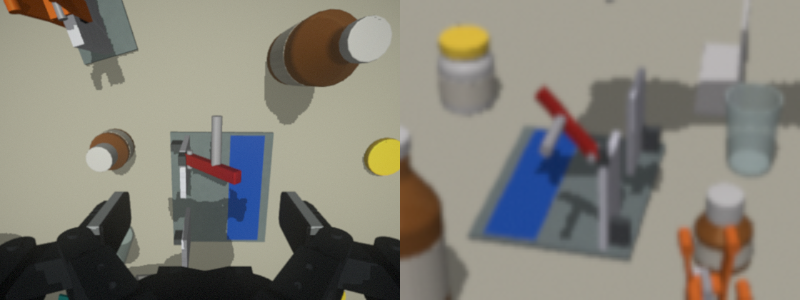

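The call was refused because every row needs `spin`, and nothing moved. The picture shows the same scene as before. I'll retry with all fields.

Call:
drive_tool([
  {"jaw": 0.1, "tx": 0.107, "ty": 0.083, "tz": 0.5, "spin": 0},
  {"jaw": 0.1, "tx": 0.107, "ty": 0.083, "tz": 0.5, "spin": 0},
  {"jaw": 0.1, "tx": 0.107, "ty": 0.083, "tz": 0.8, "spin": 0},
  {"jaw": 0.1, "tx": 0.107, "ty": 0.083, "tz": 1.0, "spin": 0},
  {"jaw": 0.1, "tx": 0.107, "ty": 0.083, "tz": 1.0, "spin": 0},
], newtons=30)

```text
time: 1.25
tcp_pos: [619.5, 125.7, 146.9]
tcp_rot: [-179.4, 0.1, 84.6]
ft_force: [-1.0, 1.0, -0.1]
opening: 0.548
finger_force: 0.0
```

Call:
drive_tool([
  {"jaw": -1, "tx": 0, "ty": 0, "tz": 0.02, "spin": 0},
  {"jaw": -1, "tx": 0, "ty": 0, "tz": 0.02, "spin": 0},
  {"jaw": -1, "tx": 0, "ty": 0, "tz": 0.02, "spin": 0},
  {"jaw": -1, "tx": 0, "ty": 0, "tz": 0.02, "spin": 0},
  {"jaw": -1, "tx": 0, "ty": 0, "tz": 0.02, "spin": 0},
])

```text
time: 1.75
tcp_pos: [625.1, 127.1, 151.0]
tcp_rot: [179.8, 0.0, 84.7]
ft_force: [1.3, -1.5, 3.6]
opening: 0.128
finger_force: 29.9
```

Run:
```python
from nav import *
did((0,0,.02,0)); print(inF(),bot.state()['opening'],bot.state()['ft_force'])
a,c=snap('wrist','w3')
cv2.imwrite('pics/w3b.png',cv2.resize(a,(400,300)))
```

```text
cmd [623.9 127.3 149.3] 84.67 meas [625.1 127.1 151. ] 84.66
[ 43.10005697 141.96138036 149.281     ] 0.12769098918685057 [ 1.31713262 -1.48101428  3.59816479]
```

View pics/w3b.png

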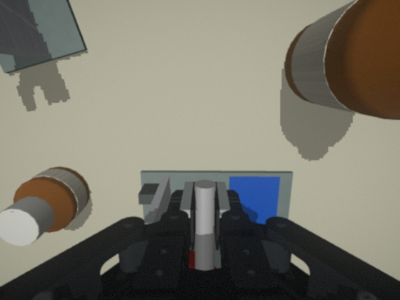

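Call:
drive_tool([
  {"jaw": -1, "tx": 0, "ty": 0.055, "tz": 0.049, "spin": 0},
  {"jaw": -1, "tx": 0, "ty": 0.089, "tz": 0.107, "spin": 0},
  {"jaw": -1, "tx": 0, "ty": 0.111, "tz": 0.169, "spin": 0},
  {"jaw": -1, "tx": 0, "ty": 0.119, "tz": 0.235, "spin": 0},
  {"jaw": -1, "tx": 0, "ty": 0.115, "tz": 0.302, "spin": 0},
])

```text
time: 2.3
tcp_pos: [639.4, 125.9, 102.5]
tcp_rot: [-179.8, 0.0, 84.7]
ft_force: [-11.3, -1.1, 9.4]
opening: 0.127
finger_force: 30.4
```

Call:
drive_tool([
  {"jaw": -1, "tx": 0, "ty": -0.018, "tz": 0.064, "spin": 0},
  {"jaw": -1, "tx": 0, "ty": -0.048, "tz": 0.123, "spin": 0},
  {"jaw": -1, "tx": 0, "ty": -0.089, "tz": 0.175, "spin": 0},
  {"jaw": -1, "tx": 0, "ty": -0.141, "tz": 0.219, "spin": 0},
  {"jaw": -1, "tx": 0, "ty": -0.199, "tz": 0.251, "spin": 0},
])

```text
time: 2.8
tcp_pos: [613.6, 128.6, 66.3]
tcp_rot: [179.7, -0.0, 84.7]
ft_force: [6.0, -1.1, 1.4]
opening: 0.124
finger_force: 32.6
```

Call:
drive_tool([
  {"jaw": -1, "tx": 0, "ty": -0.064, "tz": 0.019, "spin": 0},
  {"jaw": -1, "tx": 0, "ty": -0.13, "tz": 0.026, "spin": 0},
  {"jaw": -1, "tx": 0, "ty": -0.15, "tz": 0.026, "spin": 0},
  {"jaw": -1, "tx": 0, "ty": -0.15, "tz": 0.026, "spin": 0},
  {"jaw": -1, "tx": 0, "ty": -0.15, "tz": 0.026, "spin": 0},
])

```text
time: 3.3
tcp_pos: [590.8, 130.7, 61.6]
tcp_rot: [179.8, -0.0, 84.7]
ft_force: [5.3, -0.9, -5.1]
opening: 0.122
finger_force: 31.4
```

Run:
```python
from nav import *
did((0,.115,.302,0),(0,-.199,.251,0),(0,-.15,.026,0)); print(inF(),bot.state()['opening'],bot.state()['ft_force'])
q=bot.state()['tcp_pos'];c,s=np.cos(F[2]),np.sin(F[2]);d=q[:2]-F[:2];print('measF',c*d[0]+s*d[1],-s*d[0]+c*d[1])
```

```text
cmd [589.  130.6  62.4] 84.67 meas [590.8 130.7  61.6] 84.67
[  8.00008468 141.91727335  62.431     ] 0.12208490771983874 [ 5.3324109  -0.94481685 -5.05388845]
measF 9.851355219720206 142.23921805192222
```

Call:
drive_tool([
  {"jaw": -0.45, "tx": 0, "ty": 0.012, "tz": 0, "spin": 0},
  {"jaw": -0.45, "tx": 0, "ty": 0.012, "tz": 0, "spin": 0},
  {"jaw": -0.45, "tx": 0, "ty": 0.012, "tz": 0, "spin": 0},
  {"jaw": -0.45, "tx": 0, "ty": 0.012, "tz": -0.3, "spin": 0},
  {"jaw": -0.45, "tx": 0, "ty": 0.012, "tz": -0.6, "spin": 0},
])

```text
time: 3.8
tcp_pos: [589.0, 130.4, 151.8]
tcp_rot: [-179.7, 0.0, 84.7]
ft_force: [0.9, 0.3, -0.0]
opening: 0.277
finger_force: 0.0
```

Call:
drive_tool([
  {"jaw": 0, "tx": 0, "ty": 0, "tz": -0.33, "spin": 0},
  {"jaw": 0, "tx": 0, "ty": 0, "tz": -0.66, "spin": 0},
  {"jaw": 0, "tx": 0, "ty": 0, "tz": -1, "spin": 0},
  {"jaw": 0, "tx": 0, "ty": 0, "tz": -1, "spin": 0},
  {"jaw": 0, "tx": 0, "ty": 0, "tz": -1, "spin": 0},
])

```text
time: 4.3
tcp_pos: [591.4, 130.6, 304.0]
tcp_rot: [179.8, -0.0, 84.7]
ft_force: [1.0, -0.3, -0.5]
opening: 0.5
finger_force: 0.0
```

Call:
drive_tool([
  {"jaw": 1, "tx": -1, "ty": -0.4, "tz": 0, "spin": 0},
  {"jaw": 1, "tx": -1, "ty": -0.4, "tz": 0, "spin": 0},
  {"jaw": 1, "tx": -1, "ty": -0.4, "tz": 0, "spin": 0},
  {"jaw": 1, "tx": -1, "ty": -0.4, "tz": 0, "spin": 0},
  {"jaw": 1, "tx": -1, "ty": -0.4, "tz": 0, "spin": 0},
])

```text
time: 4.8
tcp_pos: [515.6, -14.5, 301.0]
tcp_rot: [-179.8, -0.0, 84.5]
ft_force: [-0.4, -0.8, 0.3]
opening: 0.999
finger_force: 0.0
```

Call:
drive_tool([
  {"jaw": 1, "tx": -1, "ty": -0.4, "tz": 0, "spin": -0.031},
  {"jaw": 1, "tx": -1, "ty": -0.4, "tz": 0, "spin": -0.031},
  {"jaw": 1, "tx": -1, "ty": -0.4, "tz": 0, "spin": -0.031},
  {"jaw": 1, "tx": -1, "ty": -0.4, "tz": 0, "spin": -0.031},
  {"jaw": 1, "tx": -1, "ty": -0.4, "tz": 0, "spin": -0.031},
])

```text
time: 5.3
tcp_pos: [443.4, -157.4, 301.7]
tcp_rot: [-180.0, -0.1, 90.1]
ft_force: [-0.3, 0.2, 1.2]
opening: 1.004
finger_force: 0.0
```

```bash
sed -i 's/^F\[2\]=.*/F[2]=np.radians(-5.4); F[0]-=1.0/' nav.py
python3 - <<'E'
from nav import *
did((0,.012,-.6,0),(0,0,-1,0),(-1,-.4,0,0),(-1,-.4,0,-.031)); print(bot.state()['time'])
go(*T(C,[3,0,300]),90.32)
E
```

```text
cmd [ 443.4 -157.1  302.4] 90.25 meas [ 443.4 -157.4  301.7] 90.14
5.3
tx -0.8357 ty -0.0727 tz 0.0162 spin -0.0004
```

Call:
drive_tool([
  {"jaw": 1, "tx": -0.7, "ty": -0.07, "tz": 0.0, "spin": 0},
  {"jaw": 1, "tx": -0.7, "ty": -0.07, "tz": 0.0, "spin": 0},
  {"jaw": 1, "tx": -0.7, "ty": -0.07, "tz": 0.0, "spin": 0},
  {"jaw": 1, "tx": -0.7, "ty": -0.07, "tz": 0.0, "spin": 0},
])

```text
time: 5.7
tcp_pos: [434.4, -261.5, 301.6]
tcp_rot: [-180.0, -0.1, 90.3]
ft_force: [-0.5, 0.4, -0.9]
opening: 1.005
finger_force: 0.0
```

Run:
```python
from nav import *
did((-.7,-.07,0,0))
a,c=snap('wrist','w4')
b,c=snap('scene','s4'); b=b[195:265,210:340]
b=cv2.resize(b,(400,215)); 
o=np.zeros((600,800,3),np.uint8);o[:]=cv2.resize(a,(800,600));o[:215,:400]=b
cv2.imwrite('pics/w4b.png',o)
```

```text
cmd [ 433.4 -262.2  302.4] 90.25 meas [ 434.4 -261.5  301.6] 90.26
```

View pics/w4b.png

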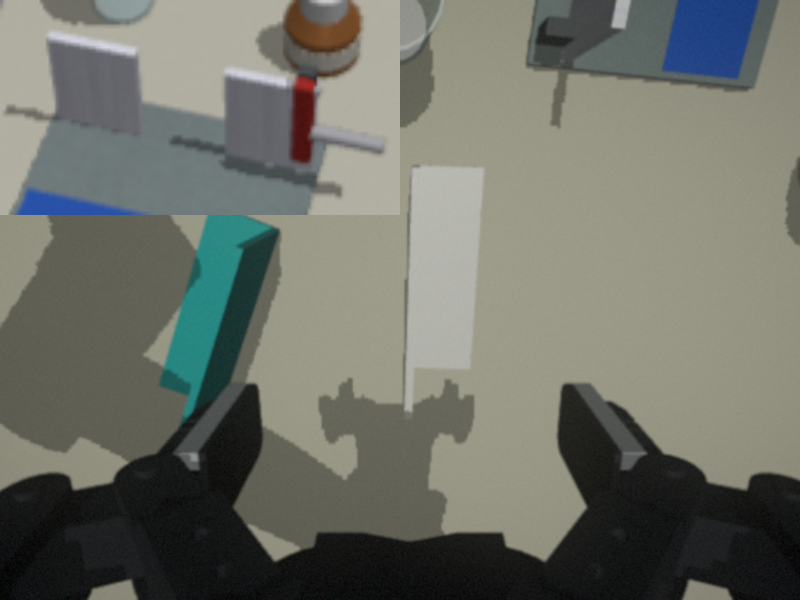

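The inset shows the stop down. The white screen's foot corners are at (483,168) and (470,368), and its top edge ends at (408,412). The turquoise look-alike at (230,300) stays clear.

Run:
```python
from nav import *
from scipy.optimize import least_squares
c=load('w4')
a=atz(c,483*.7,168*.7,5);b=atz(c,470*.7,368*.7,5);t=atz(c,408*.7,412*.7,100)
print(a,b,t,np.linalg.norm(a-b)); yaw=np.arctan2(*(a-b)[:2][::-1])-np.pi/2;print(np.degrees(yaw))
m=(a+b)/2; n=np.array([np.cos(yaw),np.sin(yaw)]);l=np.array([-n[1],n[0]]);o=m[:2]-60*n;print('origin',o,'top -y corner pred',o+3*n-90*l)
g=o+3*n; print(atz(c,200*.7,400*.7,100),atz(c,243*.7,245*.7,100))
go(*g,160,90+np.degrees(yaw));go(*g,90,90+np.degrees(yaw))
```

```text
[ 495.30106692 -199.7201042     5.        ] [ 491.32325088 -378.3493306     5.        ] [ 434.13992614 -372.13920702  100.        ] 178.67351103071402
-1.2756837929280582
origin [ 433.32703003 -287.69893482] top -y corner pred [ 434.32261262 -377.74341725]
[ 282.05451374 -362.74718573  100.        ] [ 323.34325533 -248.32042987  100.        ]
tx -0.1707 ty 0.0190 tz 0.9495 spin 0.0085
tx -0.1707 ty 0.0190 tz 1.4162 spin 0.0085
```

Call:
drive_tool([
  {"jaw": 0.4, "tx": -0.155, "ty": 0.019, "tz": 0.3, "spin": 0.007},
  {"jaw": 0.4, "tx": -0.155, "ty": 0.019, "tz": 0.6, "spin": 0.007},
  {"jaw": 0.4, "tx": -0.155, "ty": 0.019, "tz": 0.9, "spin": 0.007},
  {"jaw": 0.4, "tx": -0.155, "ty": 0.019, "tz": 0.95, "spin": 0.007},
  {"jaw": 0.4, "tx": -0.155, "ty": 0.019, "tz": 0.95, "spin": 0.007},
])

```text
time: 6.3
tcp_pos: [436.2, -283.3, 159.4]
tcp_rot: [-179.9, -0.1, 89.1]
ft_force: [-0.2, 0.0, 1.0]
opening: 0.699
finger_force: 0.0
```

Call:
drive_tool([
  {"jaw": 0.4, "tx": 0, "ty": 0, "tz": 0.25, "spin": 0},
  {"jaw": 0.4, "tx": 0, "ty": 0, "tz": 0.5, "spin": 0},
  {"jaw": 0.4, "tx": 0, "ty": 0, "tz": 0.5, "spin": 0},
  {"jaw": -1, "tx": 0, "ty": 0, "tz": 0.5, "spin": 0},
  {"jaw": -1, "tx": 0, "ty": 0, "tz": 0.5, "spin": 0},
], newtons=40)

```text
time: 6.8
tcp_pos: [438.3, -286.7, 87.9]
tcp_rot: [179.8, 0.2, 89.0]
ft_force: [0.5, -0.2, 0.1]
opening: 0.368
finger_force: 0.0
```

Call:
drive_tool([
  {"jaw": -1, "tx": 0, "ty": 0, "tz": 0, "spin": 0},
  {"jaw": -1, "tx": 0, "ty": 0, "tz": 0, "spin": 0},
  {"jaw": -1, "tx": 0, "ty": 0, "tz": 0, "spin": 0},
  {"jaw": -1, "tx": 0, "ty": 0, "tz": 0, "spin": 0},
])

```text
time: 7.2
tcp_pos: [436.8, -285.9, 86.1]
tcp_rot: [179.9, 0.1, 89.0]
ft_force: [-1.6, 1.0, 6.9]
opening: 0.056
finger_force: 45.1
```

Run:
```python
from nav import *
did((-.155,.019,.95,.007),(0,0,.5,0)); s=bot.state();print(s['opening'],s['ft_force'])
a,c=snap('scene','s5')
print(proj(c,T(C,[0,0,100])))
cv2.imwrite('pics/s5b.png',cv2.resize(a[140:230,110:230],(800,600),interpolation=cv2.INTER_CUBIC))
```

```text
cmd [ 436.3 -285.4   84.9] 88.99 meas [ 436.8 -285.9   86.1] 88.99
0.055761155925938145 [-1.5683344   1.00262996  6.89105617]
[[173.86589711 162.60019118]]
```

Run:
```python
from nav import *
p=cmd()
def step(x,y,z,yaw):
    go(x,y,z,yaw)
go(*T(F,[32,-20,225])[:3],84.6)
# sequential: up 140, then horizontal in original axes
```

```text
tx 1.7022 ty 1.0388 tz -0.9338 spin 0.0244
```

Call:
drive_tool([
  {"jaw": -1, "tx": 0, "ty": 0, "tz": -0.1, "spin": 0},
  {"jaw": -1, "tx": 0, "ty": 0, "tz": -0.3, "spin": 0},
  {"jaw": -1, "tx": 0, "ty": 0, "tz": -0.55, "spin": 0},
  {"jaw": -1, "tx": 0, "ty": 0, "tz": -0.8, "spin": 0},
  {"jaw": -1, "tx": 0, "ty": 0, "tz": -0.934, "spin": 0},
])

```text
time: 7.75
tcp_pos: [437.1, -286.1, 228.2]
tcp_rot: [179.8, 0.1, 89.0]
ft_force: [0.7, -1.1, -1.9]
opening: 0.056
finger_force: 43.8
```

Call:
drive_tool([
  {"jaw": -1, "tx": 0.1, "ty": 0.07, "tz": 0, "spin": 0},
  {"jaw": -1, "tx": 0.3, "ty": 0.2, "tz": 0, "spin": 0},
  {"jaw": -1, "tx": 0.5, "ty": 0.33, "tz": 0, "spin": 0},
  {"jaw": -1, "tx": 0.7, "ty": 0.45, "tz": 0, "spin": 0},
  {"jaw": -1, "tx": 0.85, "ty": 0.52, "tz": 0, "spin": 0},
])

```text
time: 8.25
tcp_pos: [517.3, -157.5, 224.9]
tcp_rot: [-180.0, -0.0, 89.0]
ft_force: [0.2, 0.7, -1.5]
opening: 0.06
finger_force: 43.8
```

Call:
drive_tool([
  {"jaw": -1, "tx": 0.2, "ty": 0.12, "tz": 0, "spin": 0.006},
  {"jaw": -1, "tx": 0.4, "ty": 0.24, "tz": 0, "spin": 0.012},
  {"jaw": -1, "tx": 0.6, "ty": 0.36, "tz": 0, "spin": 0.018},
  {"jaw": -1, "tx": 0.75, "ty": 0.46, "tz": 0, "spin": 0.0244},
  {"jaw": -1, "tx": 0.852, "ty": 0.519, "tz": 0, "spin": 0.0244},
])

```text
time: 8.75
tcp_pos: [597.3, -31.1, 224.7]
tcp_rot: [-180.0, -0.0, 84.7]
ft_force: [-0.2, -0.0, -3.3]
opening: 0.059
finger_force: 43.9
```

Call:
drive_tool([
  {"jaw": -1, "tx": 0, "ty": 0, "tz": 0, "spin": 0},
  {"jaw": -1, "tx": 0, "ty": 0, "tz": 0, "spin": 0},
])

```text
time: 8.95
tcp_pos: [596.1, -33.1, 224.7]
tcp_rot: [-179.9, 0.0, 84.6]
ft_force: [-0.2, 0.2, -2.7]
opening: 0.06
finger_force: 43.8
```

Run:
```python
from nav import *
did((0,0,-.934,0),(.85,.52,0,0),(.852,.519,0,.0244)); print(inF())
a,c=snap('wrist','w6');b,d=snap('scene','s6')
cv2.imwrite('pics/w6b.png',np.hstack([cv2.resize(a,(400,300)),cv2.resize(b[140:290,190:390],(400,300))]))
go(*T(F,[32,-20,103]),84.6)
```

```text
cmd [596.6 -32.9 225. ] 84.6 meas [596.1 -33.1 224.7] 84.63
[ 32.03227314 -20.0315747  225.031     ]
tx 0.0002 ty -0.0002 tz 0.8135 spin -0.0000
```

View pics/w6b.png

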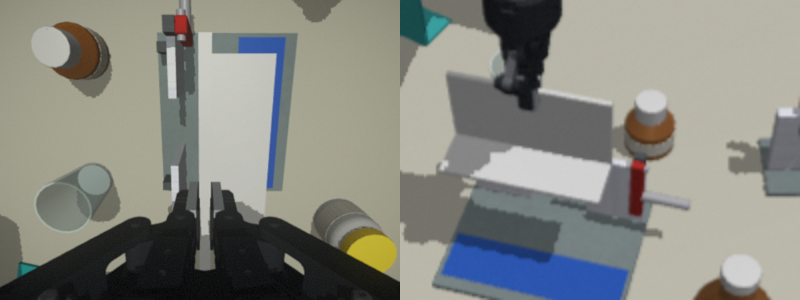

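Call:
drive_tool([
  {"jaw": -1, "tx": 0, "ty": 0, "tz": 0.25, "spin": 0},
  {"jaw": -1, "tx": 0, "ty": 0, "tz": 0.5, "spin": 0},
  {"jaw": -1, "tx": 0, "ty": 0, "tz": 0.75, "spin": 0},
  {"jaw": -1, "tx": 0, "ty": 0, "tz": 0.84, "spin": 0},
  {"jaw": -1, "tx": 0, "ty": 0, "tz": 0.84, "spin": 0},
])

```text
time: 9.55
tcp_pos: [594.6, -33.5, 97.2]
tcp_rot: [-179.7, -0.0, 84.5]
ft_force: [-0.2, 0.3, -0.9]
opening: 0.059
finger_force: 43.8
```

Call:
drive_tool([
  {"jaw": -1, "tx": 0, "ty": -0.05, "tz": 0, "spin": 0},
  {"jaw": -1, "tx": 0, "ty": -0.1, "tz": 0, "spin": 0},
  {"jaw": -1, "tx": 0, "ty": -0.13, "tz": 0, "spin": 0},
  {"jaw": -1, "tx": 0, "ty": -0.15, "tz": 0, "spin": 0},
  {"jaw": -1, "tx": 0, "ty": -0.15, "tz": 0, "spin": 0},
])

```text
time: 10.05
tcp_pos: [574.1, -30.7, 99.8]
tcp_rot: [179.9, 0.0, 84.6]
ft_force: [-0.2, -0.2, -1.8]
opening: 0.06
finger_force: 43.8
```

Call:
drive_tool([
  {"jaw": -1, "tx": 0, "ty": -0.01, "tz": 0.02, "spin": 0},
  {"jaw": -1, "tx": 0, "ty": -0.02, "tz": 0.035, "spin": 0},
  {"jaw": -1, "tx": 0, "ty": -0.025, "tz": 0.045, "spin": 0},
  {"jaw": -1, "tx": 0, "ty": -0.025, "tz": 0.045, "spin": 0},
])

```text
time: 10.45
tcp_pos: [571.1, -30.4, 92.2]
tcp_rot: [179.9, -0.0, 84.6]
ft_force: [1.5, 0.8, -3.0]
opening: 0.062
finger_force: 43.7
```

Run:
```python
from nav import *
did((0,0,.84,0),(0,-.15,0,0),(0,-.025,.045,0)); print(inF(),bot.state()['ft_force'],bot.state()['ft_torque'])
```

```text
cmd [570.5 -30.4  92.3] 84.6 meas [571.1 -30.4  92.2] 84.59
[  5.78227314 -20.031574    92.281     ] [ 1.53686799  0.80086928 -2.9529737 ] [ 0.0245916  -0.49470566 -0.15289687]
```

Call:
drive_tool([
  {"jaw": -1, "tx": 0, "ty": -0.005, "tz": 0.005, "spin": 0},
  {"jaw": -1, "tx": 0.02, "ty": -0.005, "tz": 0.01, "spin": 0},
  {"jaw": -1, "tx": 0.04, "ty": -0.005, "tz": 0.01, "spin": 0},
  {"jaw": -1, "tx": 0.06, "ty": -0.005, "tz": 0.01, "spin": 0},
  {"jaw": -1, "tx": 0.06, "ty": -0.005, "tz": 0.01, "spin": 0},
])

```text
time: 10.95
tcp_pos: [571.8, -23.0, 92.1]
tcp_rot: [179.8, 0.2, 84.5]
ft_force: [0.4, -3.4, 5.7]
opening: 0.062
finger_force: 45.0
```

Call:
drive_tool([
  {"jaw": -1, "tx": 0.005, "ty": 0, "tz": 0, "spin": 0},
  {"jaw": -1, "tx": 0.01, "ty": 0, "tz": 0, "spin": 0},
  {"jaw": -1, "tx": 0.015, "ty": 0, "tz": 0, "spin": 0},
  {"jaw": -1, "tx": 0.015, "ty": 0, "tz": 0, "spin": 0},
])

```text
time: 11.35
tcp_pos: [572.0, -21.2, 92.1]
tcp_rot: [179.8, 0.2, 84.5]
ft_force: [-0.1, -4.7, 5.7]
opening: 0.06
finger_force: 45.0
```

Run:
```python
from nav import *
did((.06,-.005,.01,0),(.015,0,0,0)); print(inF(),bot.state()['ft_force'],bot.state()['ft_torque'])
a,c=snap('scene','s7');b,d=snap('wrist','w7')
cv2.imwrite('pics/w7b.png',np.hstack([cv2.resize(b,(400,300)),cv2.resize(a[190:280,220:340],(400,300))]))
```

```text
cmd [570.8 -19.2  90.8] 84.6 meas [572.  -21.2  92.1] 84.53
[ 5.03227344 -8.78157398 90.781     ] [-0.06234517 -4.74450279  5.74142595] [-0.93513233 -0.0965537  -0.17907023]
```

View pics/w7b.png

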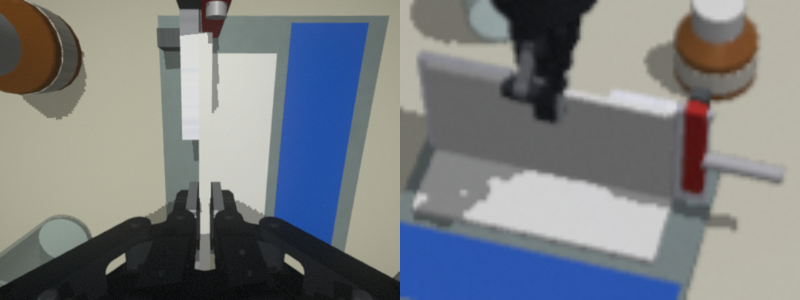

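The screen is down just in front of the fence, with its end near the red stop. I'll push on gently.

Call:
drive_tool([
  {"jaw": -1, "tx": 0.0, "ty": -0.02, "tz": -0.004, "spin": 0},
  {"jaw": -1, "tx": 0.01, "ty": -0.02, "tz": -0.004, "spin": 0},
  {"jaw": -1, "tx": 0.015, "ty": -0.02, "tz": -0.004, "spin": 0},
  {"jaw": -1, "tx": 0.015, "ty": -0.02, "tz": -0.004, "spin": 0},
])

```text
time: 11.85
tcp_pos: [572.2, -19.3, 92.7]
tcp_rot: [179.5, 0.3, 84.5]
ft_force: [8.7, -6.9, -2.6]
opening: 0.059
finger_force: 43.7
```

Call:
drive_tool([
  {"jaw": -1, "tx": 0.005, "ty": 0, "tz": 0, "spin": 0},
  {"jaw": -1, "tx": 0.01, "ty": 0, "tz": 0, "spin": 0},
  {"jaw": -1, "tx": 0.015, "ty": 0, "tz": 0, "spin": 0},
  {"jaw": -1, "tx": 0.015, "ty": 0, "tz": 0, "spin": 0},
])

```text
time: 12.25
tcp_pos: [572.4, -17.0, 92.8]
tcp_rot: [179.5, 0.3, 84.5]
ft_force: [8.9, -5.7, -1.7]
opening: 0.06
finger_force: 43.7
```

Run:
```python
from nav import *
did((.015,-.02,-.004,0),(.015,0,0,0)); print(inF(),bot.state()['ft_force'],bot.state()['ft_torque'])
```

```text
cmd [568.3 -14.4  91.4] 84.6 meas [572.4 -17.   92.8] 84.52
[ 2.03227356 -4.2815739  91.381     ] [ 8.86985044 -5.68738825 -1.71609824] [-1.26917739 -1.65619951 -0.11642017]
```

Call:
drive_tool([
  {"jaw": -1, "tx": 0.005, "ty": 0.005, "tz": 0, "spin": 0},
  {"jaw": -1, "tx": 0.01, "ty": 0.005, "tz": 0, "spin": 0},
  {"jaw": -1, "tx": 0.015, "ty": 0.005, "tz": 0, "spin": 0},
  {"jaw": -1, "tx": 0.015, "ty": 0.005, "tz": 0, "spin": 0},
])

```text
time: 12.65
tcp_pos: [572.6, -14.5, 92.5]
tcp_rot: [179.6, 0.2, 84.5]
ft_force: [7.1, -5.6, -1.8]
opening: 0.061
finger_force: 43.8
```

Call:
drive_tool([
  {"jaw": -1, "tx": 0.005, "ty": 0, "tz": 0, "spin": 0},
  {"jaw": -1, "tx": 0.01, "ty": 0, "tz": 0, "spin": 0},
  {"jaw": -1, "tx": 0.015, "ty": 0, "tz": 0, "spin": 0},
  {"jaw": -1, "tx": 0.015, "ty": 0, "tz": 0, "spin": 0},
])

```text
time: 13.05
tcp_pos: [572.8, -13.4, 92.5]
tcp_rot: [179.6, 0.4, 84.5]
ft_force: [6.6, -8.4, -2.1]
opening: 0.057
finger_force: 43.8
```

Run:
```python
from nav import *
did((.015,.005,0,0),(.015,0,0,0)); print(inF(),bot.state()['ft_force'],bot.state()['ft_torque'])
a,c=snap('scene','s8');b,d=snap('wrist','w8')
for n,im,c in(('s',a,c),('w',b,d)): print(n,proj(c,[T(F,[7,-5,106]),T(F,[7,85,106]),T(F,[10,85,106])]).round(1).tolist())
cv2.imwrite('pics/w8b.png',np.hstack([cv2.resize(b[10:100,90:210],(400,300),interpolation=cv2.INTER_CUBIC),cv2.resize(a[200:260,270:350],(400,300),interpolation=cv2.INTER_CUBIC)]))
```

```text
cmd [569.4 -10.   91.4] 84.6 meas [572.8 -13.4  92.5] 84.49
[ 2.78227369  0.21842608 91.381     ] [ 6.56489811 -8.43386955 -2.12984978] [-1.69615614 -1.25756285  0.02485799]
s [[266.4, 216.8], [304.5, 224.5], [304.2, 225.5]]
w [[288.2, 308.3], [287.9, 50.5], [297.7, 50.4]]
```

Call:
drive_tool([
  {"jaw": -1, "tx": 0.007, "ty": 0, "tz": 0, "spin": 0},
  {"jaw": -1, "tx": 0.014, "ty": 0, "tz": 0, "spin": 0},
  {"jaw": -1, "tx": 0.02, "ty": 0, "tz": 0, "spin": 0},
  {"jaw": -1, "tx": 0.02, "ty": 0, "tz": 0, "spin": 0},
])

```text
time: 13.55
tcp_pos: [572.8, -13.2, 92.6]
tcp_rot: [179.6, 0.7, 84.4]
ft_force: [5.6, -18.0, -1.4]
opening: 0.055
finger_force: 43.8
```

Run:
```python
from nav import *
did((.02,0,0,0)); print(inF(),bot.state()['ft_force'],bot.state()['ft_torque'])
a,c=snap('scene','s8');b,d=snap('wrist','w8')
cv2.imwrite('pics/w8b.png',np.hstack([cv2.resize(b[10:130,210:370],(400,300),interpolation=cv2.INTER_CUBIC),cv2.resize(a[200:260,270:350],(400,300),interpolation=cv2.INTER_CUBIC)]))
```

```text
cmd [569.7  -7.   91.4] 84.6 meas [572.8 -13.2  92.6] 84.39
[ 2.78227377  3.21842608 91.381     ] [  5.64184759 -18.04982397  -1.39120817] [-3.0936894  -1.05901934  0.01369241]
```

View pics/w8b.png

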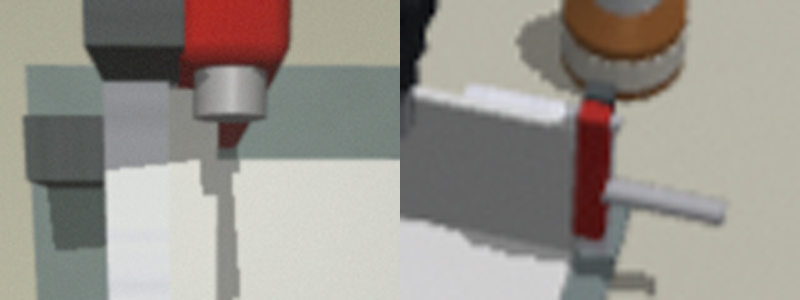

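Call:
drive_tool([
  {"jaw": -1, "tx": -0.015, "ty": 0.01, "tz": 0.01, "spin": 0},
  {"jaw": -1, "tx": -0.03, "ty": 0.015, "tz": 0.016, "spin": 0},
  {"jaw": -1, "tx": -0.03, "ty": 0.015, "tz": 0.016, "spin": 0},
  {"jaw": -1, "tx": -0.03, "ty": 0.015, "tz": 0.016, "spin": 0},
])

```text
time: 14.05
tcp_pos: [572.9, -13.4, 92.1]
tcp_rot: [179.8, 0.2, 84.5]
ft_force: [-3.6, -4.1, 18.3]
opening: 0.061
finger_force: 46.9
```

Call:
drive_tool([
  {"jaw": -0.5, "tx": 0, "ty": 0, "tz": 0, "spin": 0},
  {"jaw": -0.5, "tx": 0, "ty": 0, "tz": 0, "spin": 0},
  {"jaw": -0.5, "tx": 0, "ty": 0.02, "tz": 0, "spin": 0},
  {"jaw": -0.5, "tx": 0, "ty": 0.02, "tz": 0, "spin": 0},
])

```text
time: 14.45
tcp_pos: [574.6, -11.9, 88.5]
tcp_rot: [-180.0, -0.0, 84.6]
ft_force: [-0.1, 1.2, 1.2]
opening: 0.249
finger_force: 0.0
```

Call:
drive_tool([
  {"jaw": -0.5, "tx": 0, "ty": 0, "tz": -0.2, "spin": 0},
  {"jaw": -0.5, "tx": 0, "ty": 0, "tz": -0.5, "spin": 0},
  {"jaw": 0, "tx": 0, "ty": 0, "tz": -0.8, "spin": 0},
  {"jaw": 0, "tx": 0, "ty": 0, "tz": -1, "spin": 0},
  {"jaw": 1, "tx": 0, "ty": 0, "tz": -1, "spin": 0},
])

```text
time: 14.95
tcp_pos: [577.3, -12.2, 243.8]
tcp_rot: [179.5, 0.0, 84.6]
ft_force: [1.0, 0.0, -0.1]
opening: 0.656
finger_force: 0.0
```

Run:
```python
from nav import *
did((-.03,.015,.016,0),(0,.02,0,0),(0,0,-1,0)); print(inF(),bot.state()['ft_force'])
a,c=snap('wrist','w9');b,d=snap('scene','s9')
cv2.imwrite('pics/w9b.png',np.hstack([cv2.resize(a,(460,345)),cv2.resize(b[195:269,250:324],(340,345))]))
go(*T(P,[0,-60,300]),99.6)
```

```text
cmd [574.5 -12.  239. ] 84.6 meas [577.3 -12.2 243.8] 84.62
[  8.03227365  -1.28157406 238.981     ] [ 1.00809241  0.03918946 -0.06833841]
tx 1.6636 ty -0.8995 tz -0.4068 spin -0.0833
```

View pics/w9b.png

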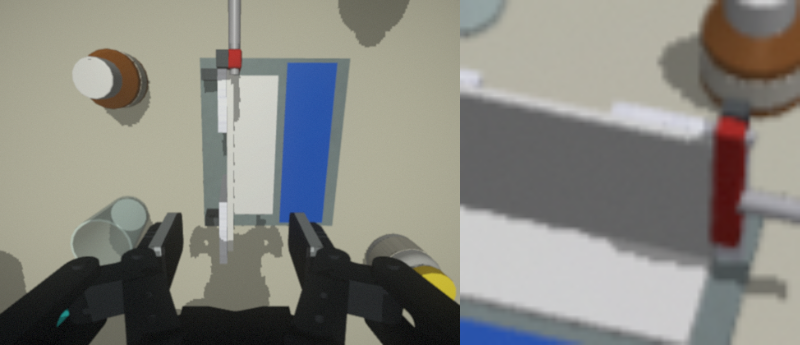

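Screen is gauged: it sits flat and touches the red stop, with the hand clear. Now to the clips.

Call:
drive_tool([
  {"jaw": 1, "tx": 0.3, "ty": -0.1, "tz": -0.2, "spin": -0.0},
  {"jaw": 1, "tx": 0.6, "ty": -0.3, "tz": -0.4, "spin": 0},
  {"jaw": 1, "tx": 0.85, "ty": -0.45, "tz": -0.407, "spin": 0},
  {"jaw": 1, "tx": 0.85, "ty": -0.45, "tz": -0.407, "spin": 0},
])

```text
time: 15.45
tcp_pos: [516.8, 124.8, 299.5]
tcp_rot: [-179.9, -0.1, 84.9]
ft_force: [-0.2, -0.2, 0.5]
opening: 1.0
finger_force: 0.0
```

Call:
drive_tool([
  {"jaw": 1, "tx": 0.3, "ty": -0.15, "tz": 0, "spin": -0.03},
  {"jaw": 1, "tx": 0.6, "ty": -0.3, "tz": 0, "spin": -0.06},
  {"jaw": 1, "tx": 0.814, "ty": -0.45, "tz": 0, "spin": -0.0833},
  {"jaw": 1, "tx": 0.814, "ty": -0.45, "tz": 0, "spin": -0.0833},
  {"jaw": 1, "tx": 0.814, "ty": -0.45, "tz": 0, "spin": -0.0833},
])

```text
time: 15.95
tcp_pos: [462.8, 249.2, 298.3]
tcp_rot: [-179.8, 0.1, 99.7]
ft_force: [0.7, -0.4, 0.4]
opening: 0.999
finger_force: 0.0
```

Run:
```python
from nav import *
did((.85,-.45,-.407,0),(.814,-.45,0,-.0833)); 
a,c=snap('wrist','w10')
for y in(-34,36):
  for x in (-20,20): print(y,x,(proj(c,T(P,[x,y,166]))[0]/.7).round())
cv2.imwrite('pics/w10b.png',cv2.resize(a,(800,600)))
```

```text
cmd [463.6 249.2 300. ] 99.59 meas [462.8 249.2 298.3] 99.67
-34 -20 [373. 244.]
-34 20 [449. 244.]
36 -20 [371. 102.]
36 20 [452. 102.]
```

View pics/w10b.png

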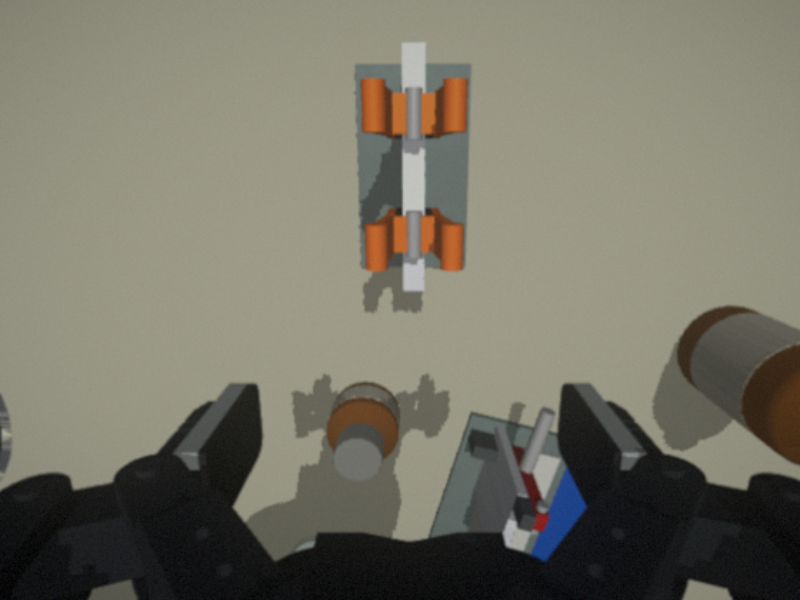

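Clip handle ends: near clip (376,247) and (452,247), far clip (373,105) and (455,105). Both sit on the plate as described.

Run:
```python
from nav import *
c=load('w10')
A=atz(c,414*.7,247*.7,166);B=atz(c,414*.7,105*.7,166);print(A,B,np.degrees(np.arctan2(*(B-A)[:2][::-1])))
json.dump([list(A),list(B)],open('clips.json','w'))
go(A[0],A[1],158,99.6)
```

```text
[461.0847324  273.29064092 166.        ] [449.12301399 342.61553167 166.        ] 99.78975170274222
tx 0.1610 ty 0.0102 tz 0.9469 spin -0.0000
```

Call:
drive_tool([
  {"jaw": 0.85, "tx": 0.165, "ty": 0.01, "tz": 0.25, "spin": 0},
  {"jaw": 0.85, "tx": 0.165, "ty": 0.01, "tz": 0.5, "spin": 0},
  {"jaw": 0.85, "tx": 0.165, "ty": 0.01, "tz": 0.75, "spin": 0},
  {"jaw": 0.85, "tx": 0.165, "ty": 0.01, "tz": 0.947, "spin": 0},
  {"jaw": 0.85, "tx": 0.165, "ty": 0.01, "tz": 0.947, "spin": 0},
])

```text
time: 16.5
tcp_pos: [458.6, 270.9, 153.4]
tcp_rot: [-179.5, 0.1, 99.4]
ft_force: [0.4, -0.0, 0.2]
opening: 0.923
finger_force: 0.0
```

Call:
drive_tool([
  {"jaw": 0.85, "tx": 0, "ty": 0, "tz": 0, "spin": 0},
  {"jaw": -1, "tx": 0, "ty": 0, "tz": 0, "spin": 0},
  {"jaw": -1, "tx": 0, "ty": 0, "tz": 0, "spin": 0},
  {"jaw": -1, "tx": 0, "ty": 0, "tz": 0, "spin": 0},
  {"jaw": -1, "tx": 0, "ty": 0, "tz": 0, "spin": 0},
], newtons=30)

```text
time: 17.0
tcp_pos: [461.4, 274.1, 158.8]
tcp_rot: [179.9, -0.0, 99.6]
ft_force: [0.0, 1.0, -1.4]
opening: 0.304
finger_force: 31.5
```

Call:
drive_tool([
  {"jaw": -1, "tx": 0, "ty": 0, "tz": 0, "spin": 0},
  {"jaw": -1, "tx": 0, "ty": 0, "tz": 0, "spin": 0},
  {"jaw": -1, "tx": 0, "ty": 0, "tz": 0, "spin": 0},
  {"jaw": -1, "tx": 0, "ty": 0, "tz": 0, "spin": 0},
])

```text
time: 17.4
tcp_pos: [460.9, 273.9, 157.9]
tcp_rot: [-180.0, 0.0, 99.6]
ft_force: [0.3, -0.7, -0.4]
opening: 0.307
finger_force: 31.5
```

Run:
```python
from nav import *
did((.165,.01,.947,0));s=bot.state();print(s['opening']*85,s['ft_force'],s['finger_force'])
```

```text
cmd [461.  273.9 158. ] 99.59 meas [460.9 273.9 157.9] 99.6
26.13520715709855 [ 0.34584712 -0.65068095 -0.40743873] 31.45396649837494
```

Call:
drive_tool([
  {"jaw": -1, "tx": 0, "ty": 0, "tz": -0.08, "spin": 0},
  {"jaw": -1, "tx": 0, "ty": 0, "tz": -0.2, "spin": 0},
  {"jaw": -1, "tx": 0, "ty": 0, "tz": -0.4, "spin": 0},
  {"jaw": -1, "tx": 0, "ty": 0, "tz": -0.6, "spin": 0},
  {"jaw": -1, "tx": 0, "ty": 0, "tz": -0.7, "spin": 0},
])

```text
time: 17.9
tcp_pos: [462.0, 274.4, 266.7]
tcp_rot: [179.8, -0.1, 99.6]
ft_force: [-0.8, 0.0, -0.6]
opening: 0.308
finger_force: 31.5
```

Run:
```python
from nav import *
did((0,0,-.7,0));s=bot.state();print(s['opening']*85,s['ft_force'],s['finger_force'])
go(*T(F,[3,-75,258]),84.6)
```

```text
cmd [461.  273.9 263. ] 99.59 meas [462.  274.4 266.7] 99.6
26.1704104213084 [-0.75989059  0.01885782 -0.62511991] 31.4795583486557
tx -2.4712 ty 0.2693 tz 0.0332 spin 0.0833
```

Call:
drive_tool([
  {"jaw": -1, "tx": -0.15, "ty": 0.02, "tz": 0, "spin": 0},
  {"jaw": -1, "tx": -0.35, "ty": 0.04, "tz": 0, "spin": 0},
  {"jaw": -1, "tx": -0.6, "ty": 0.07, "tz": 0, "spin": 0},
  {"jaw": -1, "tx": -0.85, "ty": 0.09, "tz": 0, "spin": 0},
  {"jaw": -1, "tx": -1, "ty": 0.1, "tz": 0, "spin": 0},
])

```text
time: 18.4
tcp_pos: [501.3, 126.3, 264.0]
tcp_rot: [179.9, 0.0, 99.5]
ft_force: [-0.4, 0.7, -0.5]
opening: 0.305
finger_force: 31.5
```

Call:
drive_tool([
  {"jaw": -1, "tx": -0.2, "ty": 0.02, "tz": 0, "spin": 0},
  {"jaw": -1, "tx": -0.4, "ty": 0.04, "tz": 0, "spin": 0},
  {"jaw": -1, "tx": -0.6, "ty": 0.06, "tz": 0, "spin": 0},
  {"jaw": -1, "tx": -0.75, "ty": 0.08, "tz": 0, "spin": 0},
  {"jaw": -1, "tx": -0.75, "ty": 0.08, "tz": 0, "spin": 0},
])

```text
time: 18.9
tcp_pos: [532.3, 17.0, 263.8]
tcp_rot: [179.9, 0.1, 99.4]
ft_force: [-0.7, 0.0, -0.6]
opening: 0.305
finger_force: 31.5
```

Call:
drive_tool([
  {"jaw": -1, "tx": -0.15, "ty": 0.02, "tz": 0, "spin": 0.02},
  {"jaw": -1, "tx": -0.35, "ty": 0.04, "tz": 0, "spin": 0.04},
  {"jaw": -1, "tx": -0.55, "ty": 0.06, "tz": 0.033, "spin": 0.06},
  {"jaw": -1, "tx": -0.721, "ty": 0.089, "tz": 0.033, "spin": 0.0833},
  {"jaw": -1, "tx": -0.721, "ty": 0.089, "tz": 0.033, "spin": 0.0833},
])

```text
time: 19.4
tcp_pos: [563.4, -86.9, 258.4]
tcp_rot: [179.9, 0.0, 84.4]
ft_force: [-0.2, 0.8, -1.1]
opening: 0.312
finger_force: 31.5
```

Run:
```python
from nav import *
did((-1,.1,0,0),(-.75,.08,0,0),(-.721,.089,.033,.0833));s=bot.state();print(s['opening']*85,s['ft_force'],s['finger_force'],inF())
a,c=snap('wrist','w11');b,d=snap('side','d11')
h=cv2.cvtColor(a,cv2.COLOR_BGR2HSV);m=cv2.inRange(h,(5,200,120),(16,255,255));n,l,st,ce=cv2.connectedComponentsWithStats(m)
print([(ce[i].round(),st[i].tolist()) for i in range(1,n) if st[i,4]>80])
print(proj(c,[T(F,[3,-75,106]),T(F,[10,85,106]),T(F,[-4,-110,106])]).round())
go(*T(F,[3,-75,158]),84.6)
```

```text
cmd [562.5 -84.9 258. ] 84.6 meas [563.4 -86.9 258.4] 84.4
26.486504724226197 [-0.24059496  0.75802326 -1.05554486] 31.48410737514496 [  2.94792046 -74.97734671 258.031     ]
[(array([294., 249.]), [291, 240, 10, 19, 87]), (array([305., 291.]), [291, 262, 28, 57, 1289]), (array([268., 292.]), [254, 264, 27, 57, 1292])]
[[285. 195.]
 [294. -27.]
 [277. 235.]]
tx -0.0002 ty 0.0003 tz 0.6669 spin -0.0000
```

Call:
drive_tool([
  {"jaw": -1, "tx": 0, "ty": 0, "tz": 0.1, "spin": 0},
  {"jaw": -1, "tx": 0, "ty": 0, "tz": 0.2, "spin": 0},
  {"jaw": -1, "tx": 0, "ty": 0, "tz": 0.35, "spin": 0},
  {"jaw": -1, "tx": 0, "ty": 0, "tz": 0.45, "spin": 0},
  {"jaw": -1, "tx": 0, "ty": 0, "tz": 0.45, "spin": 0},
])

```text
time: 20.0
tcp_pos: [560.6, -82.8, 188.8]
tcp_rot: [-179.8, -0.1, 84.7]
ft_force: [0.2, 0.2, -0.4]
opening: 0.31
finger_force: 31.5
```

Call:
drive_tool([
  {"jaw": -1, "tx": 0, "ty": 0, "tz": 0.07, "spin": 0},
  {"jaw": -1, "tx": 0, "ty": 0, "tz": 0.14, "spin": 0},
  {"jaw": -1, "tx": 0, "ty": 0, "tz": 0.215, "spin": 0},
  {"jaw": -1, "tx": 0, "ty": 0, "tz": 0.215, "spin": 0},
])

```text
time: 20.4
tcp_pos: [562.1, -84.7, 157.1]
tcp_rot: [-179.9, -0.0, 84.6]
ft_force: [0.6, -0.0, -0.1]
opening: 0.308
finger_force: 31.5
```

Run:
```python
from nav import *
did((0,0,.45,0),(0,0,.215,0));s=bot.state();print(s['opening']*85,s['ft_force'],s['ft_torque'],inF())
```

```text
cmd [562.5 -84.9 158.3] 84.6 meas [562.1 -84.7 157.1] 84.6
26.178227447435663 [ 0.59859177 -0.04648284 -0.06511644] [ 0.02829429 -0.00089647  0.02733563] [  2.94792046 -74.97734671 158.281     ]
```

Call:
drive_tool([
  {"jaw": 0, "tx": 0, "ty": 0, "tz": 0, "spin": 0},
  {"jaw": 0.1, "tx": 0, "ty": 0, "tz": 0, "spin": 0},
  {"jaw": 0.3, "tx": 0, "ty": 0, "tz": 0, "spin": 0},
  {"jaw": 0.6, "tx": 0, "ty": 0, "tz": 0, "spin": 0},
  {"jaw": 0.85, "tx": 0, "ty": 0, "tz": 0, "spin": 0},
])

```text
time: 20.9
tcp_pos: [562.6, -84.9, 158.6]
tcp_rot: [180.0, 0.0, 84.6]
ft_force: [0.1, 0.2, 0.4]
opening: 0.919
finger_force: 0.0
```

Call:
drive_tool([
  {"jaw": 0.85, "tx": 0, "ty": 0, "tz": 0, "spin": 0},
  {"jaw": 0.85, "tx": 0, "ty": 0, "tz": -0.1, "spin": 0},
  {"jaw": 0.85, "tx": 0, "ty": 0, "tz": -0.3, "spin": 0},
  {"jaw": 0.85, "tx": 0, "ty": 0, "tz": -0.6, "spin": 0},
  {"jaw": 0.85, "tx": 0, "ty": 0, "tz": -0.9, "spin": 0},
])

```text
time: 21.4
tcp_pos: [561.9, -84.7, 294.3]
tcp_rot: [-179.9, -0.0, 84.6]
ft_force: [1.8, -0.5, -0.6]
opening: 0.925
finger_force: 0.0
```

Run:
```python
from nav import *
did((0,0,-.9,0));s=bot.state();print(s['opening']*85,s['ft_force'])
a,c=snap('wrist','w12');b,d=snap('side','d12');e,f=snap('scene','s12')
def orange(im):
    h=cv2.cvtColor(im,cv2.COLOR_BGR2HSV);m=cv2.inRange(h,(4,200,110),(16,255,255));n,l,st,ce=cv2.connectedComponentsWithStats(m)
    return [(ce[i].round().tolist(),st[i].tolist()) for i in range(1,n) if st[i,4]>25]
for n,im,cc in(('w',a,c),('d',b,d),('s',e,f)):print(n,orange(im),proj(cc,[T(F,[3-20,-75,166]),T(F,[3+20,-75,166]),T(F,[3,-75,120])]).round().tolist())
B=json.load(open('clips.json'))[1]; go(B[0],B[1],300,99.6)
```

```text
cmd [562.5 -84.9 293.3] 84.6 meas [561.9 -84.7 294.3] 84.6
78.62296320170606 [ 1.81465003 -0.49791038 -0.59925167]
w [] [[261.0, 205.0], [313.0, 205.0], [287.0, 192.0]]
d [([308.0, 277.0], [304, 265, 8, 27, 53]), ([295.0, 288.0], [294, 281, 4, 17, 38])] [[277.0, 181.0], [265.0, 180.0], [271.0, 193.0]]
s [] [[239.0, 186.0], [233.0, 199.0], [237.0, 206.0]]
tx 2.7661 ty -1.0208 tz -0.0448 spin -0.0833
```

Run:
```python
from nav import *
for f in('w12','s12','d12','s0'):
    im=cv2.imread(f'pics/{f}.png');h=cv2.cvtColor(im,cv2.COLOR_BGR2HSV);m=cv2.inRange(h,(5,165,150),(14,255,255));n,l,st,ce=cv2.connectedComponentsWithStats(m)
    print(f,[(ce[i].round().tolist(),st[i].tolist()) for i in range(1,n) if st[i,4]>15])
im=cv2.imread('pics/w12.png');cv2.imwrite('pics/x.png',im)
print(cv2.cvtColor(im,cv2.COLOR_BGR2HSV)[200:212:4,250:326:6].tolist())
```

```text
w12 [([277.0, 192.0], [273, 180, 9, 24, 212]), ([296.0, 192.0], [292, 180, 9, 24, 199]), ([260.0, 205.0], [254, 191, 13, 30, 374]), ([313.0, 205.0], [307, 191, 13, 31, 374])]
s12 [([429.0, 171.0], [425, 170, 10, 3, 28]), ([432.0, 184.0], [428, 182, 10, 4, 40]), ([239.0, 186.0], [234, 184, 11, 5, 34]), ([234.0, 199.0], [228, 197, 11, 5, 39])]
d12 [([292.0, 268.0], [291, 265, 4, 7, 23]), ([310.0, 267.0], [308, 264, 5, 9, 27]), ([296.0, 284.0], [295, 281, 4, 6, 21]), ([305.0, 283.0], [303, 280, 4, 7, 21])]
s0 [([398.0, 171.0], [394, 170, 10, 3, 30]), ([429.0, 171.0], [425, 170, 10, 3, 28]), ([401.0, 184.0], [396, 182, 11, 4, 38]), ([432.0, 184.0], [428, 182, 10, 4, 40])]
[[[26, 32, 165], [11, 191, 187], [11, 197, 195], [10, 166, 112], [12, 193, 196], [11, 192, 202], [23, 7, 155], [10, 164, 187], [11, 190, 200], [10, 162, 99], [11, 190, 195], [10, 191, 191], [77, 21, 111]], [[27, 31, 163], [11, 195, 186], [11, 196, 194], [10, 173, 112], [11, 136, 154], [8, 104, 165], [10, 5, 155], [9, 111, 151], [11, 131, 161], [11, 155, 94], [10, 187, 196], [11, 194, 188], [27, 30, 162]], [[27, 31, 163], [11, 194, 187], [11, 194, 197], [11, 172, 114], [24, 33, 115], [120, 1, 187], [30, 2, 143], [27, 19, 119], [23, 37, 111], [11, 160, 91], [11, 195, 196], [11, 191, 192], [27, 31, 165]]]
```

Call:
drive_tool([
  {"jaw": 0.85, "tx": 0.3, "ty": -0.1, "tz": 0, "spin": 0},
  {"jaw": 0.85, "tx": 0.6, "ty": -0.2, "tz": 0, "spin": 0},
  {"jaw": 0.85, "tx": 0.9, "ty": -0.33, "tz": 0, "spin": 0},
  {"jaw": 0.85, "tx": 1, "ty": -0.37, "tz": 0, "spin": 0},
  {"jaw": 0.85, "tx": 1, "ty": -0.37, "tz": 0, "spin": 0},
])

```text
time: 22.05
tcp_pos: [520.0, 71.7, 292.3]
tcp_rot: [-179.9, 0.0, 84.8]
ft_force: [0.2, -0.2, 0.2]
opening: 0.926
finger_force: 0.0
```

Call:
drive_tool([
  {"jaw": 0.85, "tx": 0.3, "ty": -0.1, "tz": 0, "spin": 0},
  {"jaw": 0.85, "tx": 0.6, "ty": -0.2, "tz": 0, "spin": 0},
  {"jaw": 0.85, "tx": 0.9, "ty": -0.33, "tz": 0, "spin": 0},
  {"jaw": 0.85, "tx": 0.9, "ty": -0.33, "tz": 0, "spin": 0},
])

```text
time: 22.45
tcp_pos: [483.5, 212.0, 292.4]
tcp_rot: [-179.9, -0.0, 84.9]
ft_force: [-0.5, -0.4, -0.4]
opening: 0.928
finger_force: 0.0
```

Call:
drive_tool([
  {"jaw": 0.85, "tx": 0.3, "ty": -0.1, "tz": 0, "spin": -0.03},
  {"jaw": 0.85, "tx": 0.6, "ty": -0.2, "tz": 0, "spin": -0.06},
  {"jaw": 0.85, "tx": 0.866, "ty": -0.321, "tz": 0, "spin": -0.0833},
  {"jaw": 0.85, "tx": 0.866, "ty": -0.321, "tz": 0, "spin": -0.0833},
  {"jaw": 0.85, "tx": 0.866, "ty": -0.321, "tz": 0, "spin": -0.0833},
])

```text
time: 22.95
tcp_pos: [449.7, 341.9, 292.4]
tcp_rot: [-180.0, 0.1, 99.6]
ft_force: [-0.6, -0.2, -0.6]
opening: 0.925
finger_force: 0.0
```

Run:
```python
from nav import *
did((1,-.37,0,0),(.9,-.33,0,0),(.866,-.321,0,-.0833))
im,c=snap('wrist','w13');h=cv2.cvtColor(im,cv2.COLOR_BGR2HSV);m=cv2.inRange(h,(5,165,150),(14,255,255));n,l,st,ce=cv2.connectedComponentsWithStats(m)
print([(ce[i].round(1).tolist(),st[i].tolist()) for i in range(1,n) if st[i,4]>40])
B=json.load(open('clips.json'))[1]; print(B,proj(c,T(P,[0,0,0])+0*1),proj(c,B)); go(B[0],B[1],158,99.6)
ps=[ce[i] for i in range(1,n) if st[i,4]>200]
print([atz(c,*p,166).round(1) for p in ps])
```

```text
cmd [449.1 342.6 293.3] 99.59 meas [449.7 341.9 292.4] 99.58
[([276.0, 191.5], [272, 180, 9, 24, 214]), ([295.3, 190.9], [291, 180, 9, 24, 182]), ([258.6, 206.0], [253, 191, 12, 31, 353]), ([312.2, 205.6], [306, 191, 13, 31, 350])]
[449.123013991702, 342.6155316684846, 166.0] [[285.08393606 196.2197056 ]] [[285.83359555 204.33269073]]
tx 0.0000 ty 0.0002 tz 0.9019 spin -0.0000
[array([440.1, 351.3, 166. ]), array([428.9, 337.8, 166. ]), array([469.1, 344.9, 166. ])]
```

Aligned within 1 mm; grasp clip 2.

Call:
drive_tool([
  {"jaw": 0.85, "tx": -0.005, "ty": 0, "tz": 0.25, "spin": 0},
  {"jaw": 0.85, "tx": -0.005, "ty": 0, "tz": 0.5, "spin": 0},
  {"jaw": 0.85, "tx": -0.005, "ty": 0, "tz": 0.75, "spin": 0},
  {"jaw": 0.85, "tx": -0.005, "ty": 0, "tz": 0.902, "spin": 0},
  {"jaw": 0.85, "tx": -0.005, "ty": 0, "tz": 0.902, "spin": 0},
])

```text
time: 23.5
tcp_pos: [448.0, 338.3, 154.5]
tcp_rot: [-179.6, 0.2, 99.4]
ft_force: [0.7, -0.6, -0.4]
opening: 0.928
finger_force: 0.0
```

Call:
drive_tool([
  {"jaw": 0.85, "tx": 0, "ty": 0, "tz": 0, "spin": 0},
  {"jaw": -1, "tx": 0, "ty": 0, "tz": 0, "spin": 0},
  {"jaw": -1, "tx": 0, "ty": 0, "tz": 0, "spin": 0},
  {"jaw": -1, "tx": 0, "ty": 0, "tz": 0, "spin": 0},
  {"jaw": -1, "tx": 0, "ty": 0, "tz": 0, "spin": 0},
], newtons=30)

```text
time: 24.0
tcp_pos: [449.5, 342.1, 158.7]
tcp_rot: [179.9, -0.0, 99.6]
ft_force: [-1.0, 0.2, -1.2]
opening: 0.313
finger_force: 31.5
```

Call:
drive_tool([
  {"jaw": -1, "tx": 0, "ty": 0, "tz": 0, "spin": 0},
  {"jaw": -1, "tx": 0, "ty": 0, "tz": 0, "spin": 0},
  {"jaw": -1, "tx": 0, "ty": 0, "tz": 0, "spin": 0},
  {"jaw": -1, "tx": 0, "ty": 0, "tz": -0.05, "spin": 0},
])

```text
time: 24.4
tcp_pos: [448.4, 341.5, 164.7]
tcp_rot: [-179.9, 0.0, 99.6]
ft_force: [0.3, -0.1, -0.9]
opening: 0.306
finger_force: 31.5
```

Call:
drive_tool([
  {"jaw": -1, "tx": 0, "ty": 0, "tz": -0.08, "spin": 0},
  {"jaw": -1, "tx": 0, "ty": 0, "tz": -0.2, "spin": 0},
  {"jaw": -1, "tx": 0, "ty": 0, "tz": -0.4, "spin": 0},
  {"jaw": -1, "tx": 0, "ty": 0, "tz": -0.6, "spin": 0},
  {"jaw": -1, "tx": 0, "ty": 0, "tz": -0.65, "spin": 0},
])

```text
time: 24.9
tcp_pos: [451.0, 342.9, 267.7]
tcp_rot: [179.6, -0.1, 99.6]
ft_force: [0.1, 0.1, -0.8]
opening: 0.308
finger_force: 31.5
```

Run:
```python
from nav import *
did((-.005,0,.902,0),(0,0,-.05,0),(0,0,-.65,0));s=bot.state();print(s['opening']*85,s['ft_force'],s['finger_force'])
go(*T(F,[3,52,258]),84.6)
```

```text
cmd [449.2 341.9 263. ] 99.59 meas [451.  342.9 267.7] 99.6
26.21666499234044 [ 0.12463596  0.13229711 -0.81853214] 31.491665840148926
tx -2.1134 ty 0.4900 tz 0.0332 spin 0.0833
```

Call:
drive_tool([
  {"jaw": -1, "tx": -0.15, "ty": 0.02, "tz": 0, "spin": 0},
  {"jaw": -1, "tx": -0.35, "ty": 0.06, "tz": 0, "spin": 0},
  {"jaw": -1, "tx": -0.6, "ty": 0.12, "tz": 0, "spin": 0},
  {"jaw": -1, "tx": -0.8, "ty": 0.2, "tz": 0, "spin": 0},
  {"jaw": -1, "tx": -0.8, "ty": 0.2, "tz": 0, "spin": 0},
])

```text
time: 25.4
tcp_pos: [500.5, 225.6, 262.9]
tcp_rot: [180.0, 0.1, 99.3]
ft_force: [-0.7, -0.4, -1.1]
opening: 0.306
finger_force: 31.5
```

Call:
drive_tool([
  {"jaw": -1, "tx": -0.2, "ty": 0.04, "tz": 0, "spin": 0},
  {"jaw": -1, "tx": -0.4, "ty": 0.08, "tz": 0, "spin": 0},
  {"jaw": -1, "tx": -0.6, "ty": 0.12, "tz": 0, "spin": 0},
  {"jaw": -1, "tx": -0.7, "ty": 0.15, "tz": 0, "spin": 0},
  {"jaw": -1, "tx": -0.7, "ty": 0.15, "tz": 0, "spin": 0},
])

```text
time: 25.9
tcp_pos: [539.1, 127.7, 262.8]
tcp_rot: [-180.0, -0.0, 99.5]
ft_force: [0.0, -0.4, -0.9]
opening: 0.307
finger_force: 31.5
```

Call:
drive_tool([
  {"jaw": -1, "tx": -0.15, "ty": 0.03, "tz": 0, "spin": 0.02},
  {"jaw": -1, "tx": -0.3, "ty": 0.06, "tz": 0, "spin": 0.04},
  {"jaw": -1, "tx": -0.5, "ty": 0.1, "tz": 0.033, "spin": 0.06},
  {"jaw": -1, "tx": -0.613, "ty": 0.14, "tz": 0.033, "spin": 0.0833},
  {"jaw": -1, "tx": -0.613, "ty": 0.14, "tz": 0.033, "spin": 0.0833},
])

```text
time: 26.4
tcp_pos: [575.1, 41.2, 257.7]
tcp_rot: [-180.0, -0.0, 84.5]
ft_force: [0.2, -0.1, -0.9]
opening: 0.308
finger_force: 31.5
```

Call:
drive_tool([
  {"jaw": -1, "tx": 0, "ty": 0, "tz": 0.1, "spin": 0},
  {"jaw": -1, "tx": 0, "ty": 0, "tz": 0.2, "spin": 0},
  {"jaw": -1, "tx": 0, "ty": 0, "tz": 0.3, "spin": 0},
  {"jaw": -1, "tx": 0, "ty": 0, "tz": 0.3, "spin": 0},
])

```text
time: 26.8
tcp_pos: [572.4, 43.6, 211.0]
tcp_rot: [-179.7, -0.0, 84.8]
ft_force: [-0.1, -0.4, -0.2]
opening: 0.307
finger_force: 31.5
```

Run:
```python
from nav import *
did((-.8,.2,0,0),(-.7,.15,0,0),(-.613,.14,.033,.0833),(0,0,.3,0));s=bot.state();print(s['opening']*85,s['ft_force'],s['finger_force'],inF())
go(*T(F,[3,52,158]),84.6)
```

```text
cmd [574.5  41.6 213. ] 84.6 meas [572.4  43.6 211. ] 84.77
26.126231857505548 [-0.10231189 -0.41047192 -0.21923901] 31.488593816757202 [  2.99013815  52.05517427 213.031     ]
tx -0.0004 ty 0.0001 tz 0.3669 spin -0.0000
```

Call:
drive_tool([
  {"jaw": -1, "tx": 0, "ty": 0, "tz": 0.08, "spin": 0},
  {"jaw": -1, "tx": 0, "ty": 0, "tz": 0.16, "spin": 0},
  {"jaw": -1, "tx": 0, "ty": 0, "tz": 0.25, "spin": 0},
  {"jaw": -1, "tx": 0, "ty": 0, "tz": 0.32, "spin": 0},
  {"jaw": -1, "tx": 0, "ty": 0, "tz": 0.365, "spin": 0},
])

```text
time: 27.3
tcp_pos: [574.0, 41.8, 157.1]
tcp_rot: [-179.9, -0.0, 84.6]
ft_force: [1.0, -0.9, -1.6]
opening: 0.305
finger_force: 31.5
```

Call:
drive_tool([
  {"jaw": -1, "tx": 0, "ty": 0, "tz": 0, "spin": 0},
  {"jaw": -1, "tx": 0, "ty": 0, "tz": 0, "spin": 0},
])

```text
time: 27.5
tcp_pos: [574.6, 41.6, 158.4]
tcp_rot: [180.0, -0.0, 84.6]
ft_force: [0.6, -0.1, -0.6]
opening: 0.305
finger_force: 31.5
```

Run:
```python
from nav import *
did((0,0,.365,0));s=bot.state();print(s['opening']*85,s['ft_force'],s['ft_torque'],inF())
```

```text
cmd [574.5  41.6 158.3] 84.6 meas [574.6  41.6 158.4] 84.6
25.925978030766256 [ 0.55904568 -0.10516664 -0.62322914] [ 0.05956919  0.01533793 -0.05941369] [  2.99013815  52.05517427 158.281     ]
```

Call:
drive_tool([
  {"jaw": 0, "tx": 0, "ty": 0, "tz": 0, "spin": 0},
  {"jaw": 0.1, "tx": 0, "ty": 0, "tz": 0, "spin": 0},
  {"jaw": 0.3, "tx": 0, "ty": 0, "tz": 0, "spin": 0},
  {"jaw": 0.6, "tx": 0, "ty": 0, "tz": 0, "spin": 0},
  {"jaw": 0.85, "tx": 0, "ty": 0, "tz": 0, "spin": 0},
])

```text
time: 28.0
tcp_pos: [574.6, 41.6, 158.5]
tcp_rot: [180.0, -0.0, 84.6]
ft_force: [-0.4, 0.0, -0.4]
opening: 0.922
finger_force: 0.0
```

Call:
drive_tool([
  {"jaw": 0.85, "tx": 0, "ty": 0, "tz": 0, "spin": 0},
  {"jaw": 0.85, "tx": 0, "ty": 0, "tz": -0.1, "spin": 0},
  {"jaw": 0.85, "tx": 0, "ty": 0, "tz": -0.3, "spin": 0},
  {"jaw": 0.85, "tx": 0, "ty": 0, "tz": -0.6, "spin": 0},
  {"jaw": 0.85, "tx": 0, "ty": 0, "tz": -0.9, "spin": 0},
])

```text
time: 28.5
tcp_pos: [573.9, 41.7, 294.3]
tcp_rot: [-179.9, 0.0, 84.6]
ft_force: [0.4, -0.4, -0.1]
opening: 0.925
finger_force: 0.0
```

Call:
drive_tool([
  {"jaw": 0.85, "tx": 0, "ty": 0, "tz": 0, "spin": 0},
])

```text
time: 28.6
tcp_pos: [577.8, 41.5, 300.2]
tcp_rot: [179.3, -0.0, 84.6]
ft_force: [1.0, 0.2, -0.6]
opening: 0.928
finger_force: 0.0
```

Run:
```python
from nav import *
did((0,0,-.9,0))
a,c=snap('wrist','w14');b,d=snap('scene','s14');e,f=snap('side','d14')
for n,im,cc in(('w',a,c),('s',b,d),('d',e,f)):
    h=cv2.cvtColor(im,cv2.COLOR_BGR2HSV);m=cv2.inRange(h,(5,165,150),(14,255,255));k,l,st,ce=cv2.connectedComponentsWithStats(m)
    print(n,[(ce[i].round().tolist(),st[i].tolist()) for i in range(1,k) if st[i,4]>15])
    print(proj(cc,[T(F,[x,y,166]) for y in(-75,52) for x in(-17,23)]).round().tolist())
go(*T(F,[11,142,200]),84.6)
```

```text
cmd [574.5  41.6 293.3] 84.6 meas [577.8  41.5 300.2] 84.6
w [([271.0, 190.0], [267, 178, 9, 24, 207]), ([290.0, 190.0], [286, 178, 9, 24, 213]), ([254.0, 203.0], [248, 189, 13, 30, 363]), ([306.0, 203.0], [300, 189, 13, 29, 364])]
[[258.0, 343.0], [304.0, 342.0], [255.0, 204.0], [306.0, 203.0]]
s [([294.0, 197.0], [289, 195, 11, 5, 33]), ([291.0, 211.0], [285, 208, 13, 8, 50])]
[[239.0, 186.0], [233.0, 199.0], [293.0, 196.0], [289.0, 210.0]]
d [([269.0, 201.0], [268, 198, 4, 7, 18])]
[[277.0, 181.0], [265.0, 180.0], [269.0, 201.0], [256.0, 199.0]]
tx 0.5996 ty 0.0534 tz 0.6219 spin -0.0000
```

Call:
drive_tool([
  {"jaw": 0, "tx": 0.3, "ty": 0.03, "tz": 0, "spin": 0},
  {"jaw": 0, "tx": 0.6, "ty": 0.053, "tz": 0.1, "spin": 0},
  {"jaw": 0, "tx": 0.6, "ty": 0.053, "tz": 0.4, "spin": 0},
  {"jaw": 0, "tx": 0.6, "ty": 0.053, "tz": 0.62, "spin": 0},
  {"jaw": 0, "tx": 0.6, "ty": 0.053, "tz": 0.62, "spin": 0},
])

```text
time: 29.25
tcp_pos: [585.9, 130.4, 193.3]
tcp_rot: [-179.3, 0.1, 84.6]
ft_force: [-0.3, -0.4, -0.1]
opening: 0.502
finger_force: 0.0
```

Run:
```python
from nav import *
did((.6,.053,.62,0))
b,d=snap('scene','s15');e,f=snap('side','d15')
for n,im,cc in(('s',b,d),('d',e,f)):
    h=cv2.cvtColor(im,cv2.COLOR_BGR2HSV);m=cv2.inRange(h,(4,140,120),(15,255,255));k,l,st,ce=cv2.connectedComponentsWithStats(m)
    print(n,[(ce[i].round().tolist(),st[i].tolist()) for i in range(1,k) if st[i,4]>15])
go(*T(F,[11,142,62.4]),84.6)
```

```text
cmd [590.9 130.5 200.3] 84.6 meas [585.9 130.4 193.3] 84.65
s [([239.0, 186.0], [234, 184, 10, 5, 35]), ([294.0, 197.0], [289, 195, 11, 4, 33]), ([233.0, 199.0], [228, 197, 11, 5, 40]), ([316.0, 206.0], [314, 204, 5, 6, 20]), ([289.0, 210.0], [284, 208, 11, 5, 40])]
d [([374.0, 30.0], [371, 28, 7, 4, 26]), ([437.0, 122.0], [412, 113, 51, 17, 577]), ([187.0, 239.0], [184, 232, 6, 15, 71]), ([303.0, 248.0], [299, 246, 9, 6, 37])]
tx -0.0004 ty 0.0004 tz 0.9192 spin -0.0000
```

Call:
drive_tool([
  {"jaw": 0, "tx": 0, "ty": 0, "tz": 0.25, "spin": 0},
  {"jaw": 0, "tx": 0, "ty": 0, "tz": 0.5, "spin": 0},
  {"jaw": 0, "tx": 0, "ty": 0, "tz": 0.75, "spin": 0},
  {"jaw": 0, "tx": 0, "ty": 0, "tz": 0.919, "spin": 0},
  {"jaw": 0, "tx": 0, "ty": 0, "tz": 0.919, "spin": 0},
])

```text
time: 29.85
tcp_pos: [589.5, 129.8, 60.7]
tcp_rot: [-179.8, 0.0, 84.6]
ft_force: [-0.2, -0.0, -0.3]
opening: 0.494
finger_force: 0.0
```

Call:
drive_tool([
  {"jaw": 0, "tx": 0, "ty": 0, "tz": 0, "spin": 0},
  {"jaw": -1, "tx": 0, "ty": 0, "tz": 0, "spin": 0},
  {"jaw": -1, "tx": 0, "ty": 0, "tz": 0, "spin": 0},
  {"jaw": -1, "tx": 0, "ty": 0, "tz": 0, "spin": 0},
  {"jaw": -1, "tx": 0, "ty": 0, "tz": 0, "spin": 0},
], newtons=30)

```text
time: 30.35
tcp_pos: [592.5, 130.6, 64.7]
tcp_rot: [179.8, -0.0, 84.6]
ft_force: [-0.9, -0.2, 7.6]
opening: 0.124
finger_force: 29.3
```

Run:
```python
from nav import *
did((0,0,.919,0));s=bot.state();print(s['opening']*85,s['ft_force'],inF())
x0,_,z0=inF()
o=(x0,z0);out=[]
for i,a in enumerate(np.arange(.2,2.61,.2)):
    X=(11+50*np.sin(a),112.5-50*np.cos(a));out.append(((X[0]-o[0])/150,-(X[1]-o[1])/150))
    if i%5==4:o=X
print(np.array(out).round(3).tolist())
```

```text
cmd [590.9 130.5  62.4] 84.6 meas [592.5 130.6  64.7] 84.6
10.527735463469707 [-0.9145434  -0.23803329  7.62520331] [ 10.94014056 142.05517405  62.431     ]
[[0.067, -0.007], [0.13, -0.027], [0.189, -0.059], [0.24, -0.102], [0.281, -0.154], [0.03, -0.059], [0.048, -0.123], [0.053, -0.19], [0.044, -0.256], [0.023, -0.319], [-0.034, -0.057], [-0.078, -0.107], [-0.131, -0.147]]
```

Call:
drive_tool([
  {"jaw": -1, "tx": 0, "ty": 0.067, "tz": -0.012, "spin": 0},
  {"jaw": -1, "tx": 0, "ty": 0.13, "tz": -0.032, "spin": 0},
  {"jaw": -1, "tx": 0, "ty": 0.189, "tz": -0.062, "spin": 0},
  {"jaw": -1, "tx": 0, "ty": 0.24, "tz": -0.105, "spin": 0},
  {"jaw": -1, "tx": 0, "ty": 0.281, "tz": -0.156, "spin": 0},
])

```text
time: 30.85
tcp_pos: [630.7, 126.7, 85.2]
tcp_rot: [-179.7, 0.0, 84.6]
ft_force: [-7.9, 1.0, -1.4]
opening: 0.127
finger_force: 29.3
```

Call:
drive_tool([
  {"jaw": -1, "tx": 0, "ty": 0.03, "tz": -0.059, "spin": 0},
  {"jaw": -1, "tx": 0, "ty": 0.048, "tz": -0.123, "spin": 0},
  {"jaw": -1, "tx": 0, "ty": 0.053, "tz": -0.19, "spin": 0},
  {"jaw": -1, "tx": 0, "ty": 0.044, "tz": -0.256, "spin": 0},
  {"jaw": -1, "tx": 0, "ty": 0.023, "tz": -0.319, "spin": 0},
])

```text
time: 31.35
tcp_pos: [638.5, 126.0, 135.5]
tcp_rot: [179.7, -0.0, 84.6]
ft_force: [4.4, -0.3, -5.6]
opening: 0.123
finger_force: 29.1
```

Call:
drive_tool([
  {"jaw": -1, "tx": 0, "ty": -0.034, "tz": -0.057, "spin": 0},
  {"jaw": -1, "tx": 0, "ty": -0.078, "tz": -0.107, "spin": 0},
  {"jaw": -1, "tx": 0, "ty": -0.12, "tz": -0.14, "spin": 0},
  {"jaw": -1, "tx": 0, "ty": -0.12, "tz": -0.14, "spin": 0},
  {"jaw": -1, "tx": 0, "ty": -0.12, "tz": -0.14, "spin": 0},
])

```text
time: 31.85
tcp_pos: [624.7, 127.4, 160.2]
tcp_rot: [179.1, -0.1, 84.6]
ft_force: [8.0, -1.2, 5.6]
opening: 0.121
finger_force: 30.2
```

Call:
drive_tool([
  {"jaw": -0.4, "tx": 0, "ty": 0, "tz": 0, "spin": 0},
  {"jaw": -0.4, "tx": 0, "ty": 0, "tz": 0, "spin": 0},
  {"jaw": -0.4, "tx": 0, "ty": 0, "tz": 0, "spin": 0},
  {"jaw": -0.4, "tx": 0, "ty": 0, "tz": -0.3, "spin": 0},
  {"jaw": -0.4, "tx": 0, "ty": 0, "tz": -0.6, "spin": 0},
])

```text
time: 32.35
tcp_pos: [616.6, 127.8, 243.9]
tcp_rot: [-179.7, 0.1, 84.6]
ft_force: [1.0, 0.9, -0.1]
opening: 0.302
finger_force: 0.0
```

Run:
```python
from nav import *
did((0,.281,-.156,0),(0,.023,-.319,0),(0,-.12,-.14,0),(0,0,-.6,0));s=bot.state();print(s['opening']*85,s['ft_force'],inF())
a,c=snap('wrist','w16');e,f=snap('side','d16');b,g=snap('scene','s16')
for n,im,cc in(('w',a,c),('s',b,g),('d',e,f)):
    h=cv2.cvtColor(im,cv2.COLOR_BGR2HSV);m=cv2.inRange(h,(0,180,60),(4,255,255))|cv2.inRange(h,(174,150,60),(180,255,255));k,l,st,ce=cv2.connectedComponentsWithStats(m)
    print(n,[(ce[i].round().tolist(),st[i].tolist()) for i in range(1,k) if st[i,4]>15])
    print([(x,proj(cc,[T(F,[11+45*np.sin(x),92.5,118-45*np.cos(x)])]).round().tolist()) for x in (1.6,2,2.3,2.5)])
    m=cv2.inRange(h,(8,120,40),(18,255,150));k,l,st,ce=cv2.connectedComponentsWithStats(m)
    print('amber',[(ce[i].round().tolist(),st[i].tolist()) for i in range(1,k) if st[i,4]>60],proj(cc,[[452,83,30],[452,83,80]]).round().tolist())
```

```text
cmd [618.4 127.9 244.7] 84.6 meas [616.6 127.8 243.9] 84.61
25.707174310956166 [ 1.03029683  0.91157774 -0.13979793] [ 38.54014056 142.05517331 244.681     ]
w [([289.0, 290.0], [270, 272, 41, 36, 427]), ([313.0, 312.0], [310, 309, 7, 7, 18])]
[(1.6, [[311.0, 266.0]]), (2, [[307.0, 276.0]]), (2.3, [[298.0, 283.0]]), (2.5, [[289.0, 287.0]])]
amber [([474.0, 83.0], [412, 17, 131, 129, 12006]), ([136.0, 235.0], [99, 213, 61, 58, 1439]), ([265.0, 330.0], [254, 284, 22, 82, 1068])] [[135.0, 239.0], [112.0, 258.0]]
s [([101.0, 29.0], [99, 25, 5, 10, 27]), ([13.0, 53.0], [0, 51, 26, 6, 89]), ([305.0, 222.0], [302, 220, 7, 6, 29])]
[(1.6, [[303.0, 238.0]]), (2, [[303.0, 232.0]]), (2.3, [[304.0, 226.0]]), (2.5, [[305.0, 222.0]])]
amber [([62.0, 46.0], [0, 0, 122, 93, 6454]), ([494.0, 28.0], [421, 0, 139, 60, 7423]), ([237.0, 203.0], [228, 184, 18, 40, 451]), ([313.0, 205.0], [303, 195, 22, 17, 195]), ([291.0, 215.0], [284, 196, 16, 39, 422]), ([356.0, 302.0], [336, 280, 41, 42, 1272]), ([349.0, 338.0], [333, 327, 36, 16, 122])] [[314.0, 204.0], [315.0, 191.0]]
d [([430.0, 150.0], [420, 149, 19, 3, 42]), ([243.0, 203.0], [240, 200, 7, 7, 24]), ([253.0, 215.0], [249, 210, 10, 10, 43])]
[(1.6, [[242.0, 218.0]]), (2, [[243.0, 214.0]]), (2.3, [[246.0, 211.0]]), (2.5, [[248.0, 209.0]])]
amber [([401.0, 141.0], [388, 112, 29, 55, 1044]), ([436.0, 123.0], [412, 113, 53, 21, 785]), ([267.0, 203.0], [264, 178, 8, 50, 135]), ([276.0, 193.0], [273, 180, 7, 27, 62]), ([258.0, 207.0], [255, 197, 7, 21, 77]), ([189.0, 241.0], [174, 223, 30, 33, 721]), ([303.0, 248.0], [294, 242, 19, 11, 141]), ([193.0, 278.0], [180, 271, 27, 11, 118])] [[301.0, 248.0], [302.0, 234.0]]
```

Call:
drive_tool([
  {"jaw": 1, "tx": 0, "ty": -0.3, "tz": -0.2, "spin": 0},
  {"jaw": 1, "tx": -0.1, "ty": -0.6, "tz": -0.37, "spin": 0},
  {"jaw": 1, "tx": -0.2, "ty": -0.9, "tz": -0.37, "spin": 0},
  {"jaw": 1, "tx": -0.4, "ty": -1, "tz": -0.37, "spin": 0},
  {"jaw": 1, "tx": -0.4, "ty": -1, "tz": -0.37, "spin": 0},
])

```text
time: 33.0
tcp_pos: [459.5, 80.7, 299.5]
tcp_rot: [-179.8, 0.1, 84.5]
ft_force: [0.1, 0.0, -0.2]
opening: 0.995
finger_force: 0.0
```

Call:
drive_tool([
  {"jaw": 1, "tx": 0, "ty": -0.08, "tz": 0, "spin": 0},
  {"jaw": 1, "tx": 0, "ty": -0.08, "tz": 0, "spin": 0},
])

```text
time: 33.2
tcp_pos: [450.1, 83.8, 299.5]
tcp_rot: [-179.9, -0.0, 84.6]
ft_force: [-0.2, 0.3, -0.1]
opening: 1.002
finger_force: 0.0
```

Run:
```python
from nav import *
did((-.4,-1,-.37,0),(0,-.08,0,0))
a,c=snap('wrist','w17')
h=cv2.cvtColor(a,cv2.COLOR_BGR2HSV)
p=proj(c,[[452,83,80],[452,83,40],[452,83,54]]).round();print(p.tolist())
u,v=p[0].astype(int);r=a[v-60:v+60,u-60:u+60]
m=cv2.inRange(cv2.cvtColor(r,cv2.COLOR_BGR2HSV),(0,0,120),(180,30,255));k,l,st,ce=cv2.connectedComponentsWithStats(m)
for i in range(1,k):
  if st[i,4]>200: q=ce[i]+[u-60,v-60];print(q,st[i],atz(c,*q,78))
m=cv2.inRange(h,(8,110,40),(18,255,170));k,l,st,ce=cv2.connectedComponentsWithStats(m)
for i in range(1,k):
  if st[i,4]>500: print('amber',ce[i],st[i],atz(c,*ce[i],40))
cv2.imwrite('pics/w17b.png',cv2.resize(a,(800,600)))
```

```text
cmd [451.4  83.4 300.2] 84.6 meas [450.1  83.8 299.5] 84.62
[[289.0, 182.0], [288.0, 175.0], [288.0, 177.0]]
[285.42173913 183.01826087] [  38   42   38   39 1150] [448.74660365  82.02376549  78.        ]
amber [530.28243243  44.38918919] [518   0  36  78 740] [708.13604369 192.82702671  40.        ]
amber [285.84423676 166.74350987] [259 149  54  51 963] [450.10586296  92.68690045  40.        ]
amber [408.4732334  222.29336188] [392 199  39  56 934] [586.68874512  14.16667902  40.        ]
amber [452.61276596 227.5393617 ] [429 202  51  52 940] [638.04599493   2.83963524  40.        ]
amber [395.07983193 337.99719888] [383 307  26  63 714] [ 569.55361564 -141.99417888   40.        ]
```

View pics/w17b.png

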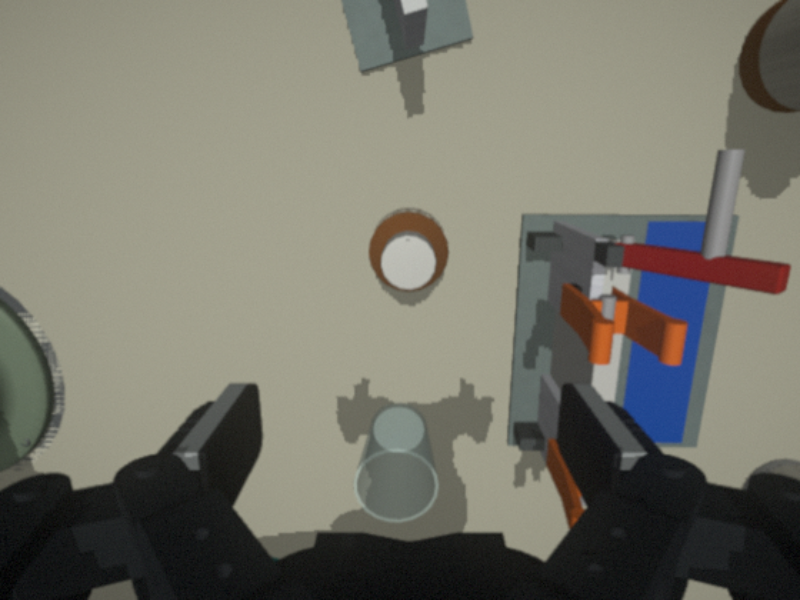

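The bottle stands at (409,262) with clear space around it. The leaf is up and the far clip is seated.

Call:
drive_tool([
  {"jaw": 0.7, "tx": -0.009, "ty": -0.014, "tz": 0.3, "spin": 0},
  {"jaw": 0.7, "tx": -0.009, "ty": -0.014, "tz": 0.6, "spin": 0},
  {"jaw": 0.7, "tx": -0.009, "ty": -0.014, "tz": 0.9, "spin": 0},
  {"jaw": 0.7, "tx": -0.009, "ty": -0.014, "tz": 1, "spin": 0},
  {"jaw": 0.7, "tx": -0.009, "ty": -0.014, "tz": 1, "spin": 0},
])

```text
time: 33.75
tcp_pos: [447.3, 82.6, 147.2]
tcp_rot: [-179.6, 0.0, 84.6]
ft_force: [0.3, 0.3, 0.6]
opening: 0.848
finger_force: 0.0
```

Call:
drive_tool([
  {"jaw": 0.7, "tx": 0, "ty": 0, "tz": 0.2, "spin": 0},
  {"jaw": 0.7, "tx": 0, "ty": 0, "tz": 0.4, "spin": 0},
  {"jaw": 0.7, "tx": 0, "ty": 0, "tz": 0.6, "spin": 0},
  {"jaw": 0.7, "tx": 0, "ty": 0, "tz": 0.6, "spin": 0},
  {"jaw": -1, "tx": 0, "ty": 0, "tz": 0.6, "spin": 0},
], newtons=30)

```text
time: 34.25
tcp_pos: [450.0, 82.5, 61.0]
tcp_rot: [180.0, -0.0, 84.6]
ft_force: [0.3, 0.7, 0.2]
opening: 0.701
finger_force: 0.0
```

Call:
drive_tool([
  {"jaw": -1, "tx": 0, "ty": 0, "tz": 0, "spin": 0},
  {"jaw": -1, "tx": 0, "ty": 0, "tz": 0, "spin": 0},
  {"jaw": -1, "tx": 0, "ty": 0, "tz": 0, "spin": 0},
  {"jaw": -1, "tx": 0, "ty": 0, "tz": 0, "spin": 0},
])

```text
time: 34.65
tcp_pos: [450.7, 82.4, 62.0]
tcp_rot: [179.8, -0.0, 84.6]
ft_force: [-1.7, 1.2, 7.2]
opening: 0.458
finger_force: 31.2
```

Run:
```python
from nav import *
did((-.009,-.014,1,0),(0,0,.6,0));s=bot.state();print(s['opening']*85,s['ft_force'])
go(*T(F,[107,-10,260]),84.6)
```

```text
cmd [449.2  82.2  60.2] 84.6 meas [450.7  82.4  62. ] 84.61
38.90505246059602 [-1.65364813  1.24099485  7.15451051]
tx -0.6047 ty 1.5504 tz -1.3321 spin -0.0000
```

Call:
drive_tool([
  {"jaw": -1, "tx": 0, "ty": 0, "tz": -0.1, "spin": 0},
  {"jaw": -1, "tx": 0, "ty": 0, "tz": -0.3, "spin": 0},
  {"jaw": -1, "tx": 0, "ty": 0, "tz": -0.6, "spin": 0},
  {"jaw": -1, "tx": 0, "ty": 0, "tz": -0.85, "spin": 0},
  {"jaw": -1, "tx": 0, "ty": 0, "tz": -1, "spin": 0},
])

```text
time: 35.15
tcp_pos: [450.6, 82.3, 214.1]
tcp_rot: [179.7, -0.0, 84.6]
ft_force: [0.6, 0.3, -2.3]
opening: 0.458
finger_force: 31.3
```

Call:
drive_tool([
  {"jaw": -1, "tx": -0.1, "ty": 0, "tz": -0.1, "spin": 0},
  {"jaw": -1, "tx": -0.25, "ty": 0, "tz": -0.25, "spin": 0},
  {"jaw": -1, "tx": -0.45, "ty": 0, "tz": -0.332, "spin": 0},
  {"jaw": -1, "tx": -0.6, "ty": 0.05, "tz": -0.332, "spin": 0},
  {"jaw": -1, "tx": -0.6, "ty": 0.15, "tz": -0.332, "spin": 0},
])

```text
time: 35.65
tcp_pos: [462.8, -11.7, 261.4]
tcp_rot: [179.9, 0.1, 84.4]
ft_force: [0.7, 0.7, -2.5]
opening: 0.459
finger_force: 31.2
```

Call:
drive_tool([
  {"jaw": -1, "tx": 0, "ty": 0.2, "tz": 0, "spin": 0},
  {"jaw": -1, "tx": 0, "ty": 0.4, "tz": 0, "spin": 0},
  {"jaw": -1, "tx": 0, "ty": 0.6, "tz": 0, "spin": 0},
  {"jaw": -1, "tx": 0, "ty": 0.8, "tz": 0, "spin": 0},
  {"jaw": -1, "tx": 0, "ty": 1.0, "tz": 0, "spin": 0},
])

```text
time: 36.15
tcp_pos: [613.5, -23.7, 260.6]
tcp_rot: [180.0, 0.0, 84.6]
ft_force: [-0.2, 0.6, -1.6]
opening: 0.456
finger_force: 31.3
```

Call:
drive_tool([
  {"jaw": -1, "tx": 0, "ty": 0.2, "tz": 0, "spin": 0},
  {"jaw": -1, "tx": 0, "ty": 0.35, "tz": 0, "spin": 0},
  {"jaw": -1, "tx": 0, "ty": 0.4, "tz": 0, "spin": 0},
  {"jaw": -1, "tx": 0, "ty": 0.4, "tz": 0, "spin": 0},
  {"jaw": -1, "tx": 0, "ty": 0.4, "tz": 0, "spin": 0},
])

```text
time: 36.65
tcp_pos: [671.2, -29.1, 260.1]
tcp_rot: [-179.9, -0.0, 84.6]
ft_force: [0.2, 0.1, -1.5]
opening: 0.454
finger_force: 31.4
```

Run:
```python
from nav import *
did((0,0,-1,0),(-.6,.15,-.332,0),(0,1,0,0),(0,.4,0,0));s=bot.state();print(s['opening']*85,s['ft_force'],inF())
```

```text
cmd [672.2 -29.3 260. ] 84.6 meas [671.2 -29.1 260.1] 84.6
38.58077337236352 [ 0.21837751  0.09521102 -1.51697777] [106.94013651  -9.29482852 259.981     ]
```

Call:
drive_tool([
  {"jaw": -1, "tx": 0, "ty": 0, "tz": 0.25, "spin": 0},
  {"jaw": -1, "tx": 0, "ty": 0, "tz": 0.5, "spin": 0},
  {"jaw": -1, "tx": 0, "ty": 0, "tz": 0.75, "spin": 0},
  {"jaw": -1, "tx": 0, "ty": 0, "tz": 0.95, "spin": 0},
  {"jaw": -1, "tx": 0, "ty": 0, "tz": 1, "spin": 0},
])

```text
time: 37.15
tcp_pos: [668.4, -28.7, 106.6]
tcp_rot: [-179.6, -0.0, 84.6]
ft_force: [-0.7, 0.3, -2.4]
opening: 0.458
finger_force: 31.3
```

Call:
drive_tool([
  {"jaw": -1, "tx": 0, "ty": 0, "tz": 0.1, "spin": 0},
  {"jaw": -1, "tx": 0, "ty": 0, "tz": 0.2, "spin": 0},
  {"jaw": -1, "tx": 0, "ty": 0, "tz": 0.25, "spin": 0},
  {"jaw": -1, "tx": 0, "ty": 0, "tz": 0.275, "spin": 0},
  {"jaw": -1, "tx": 0, "ty": 0, "tz": 0.275, "spin": 0},
])

```text
time: 37.65
tcp_pos: [672.4, -29.3, 68.9]
tcp_rot: [180.0, 0.0, 84.6]
ft_force: [-0.0, -0.1, -1.4]
opening: 0.46
finger_force: 31.4
```

Call:
drive_tool([
  {"jaw": -1, "tx": 0, "ty": 0, "tz": 0.005, "spin": 0},
  {"jaw": -1, "tx": 0, "ty": 0, "tz": 0.01, "spin": 0},
  {"jaw": -1, "tx": 0, "ty": 0, "tz": 0.01, "spin": 0},
])

```text
time: 37.95
tcp_pos: [672.8, -29.4, 68.1]
tcp_rot: [179.9, 0.0, 84.6]
ft_force: [-1.0, -0.5, 2.2]
opening: 0.458
finger_force: 31.5
```

Call:
drive_tool([
  {"jaw": 0.5, "tx": 0, "ty": 0, "tz": 0, "spin": 0},
  {"jaw": 0.5, "tx": 0, "ty": 0, "tz": 0, "spin": 0},
  {"jaw": 0.5, "tx": 0, "ty": 0, "tz": 0, "spin": 0},
  {"jaw": 0.5, "tx": 0, "ty": 0, "tz": -0.1, "spin": 0},
  {"jaw": 0.5, "tx": 0, "ty": 0, "tz": -0.4, "spin": 0},
])

```text
time: 38.45
tcp_pos: [668.8, -28.8, 123.9]
tcp_rot: [-179.5, -0.0, 84.6]
ft_force: [0.6, -0.3, -0.5]
opening: 0.749
finger_force: 0.0
```

Call:
drive_tool([
  {"jaw": 0.5, "tx": 0, "ty": 0, "tz": -0.3, "spin": 0},
  {"jaw": 0.5, "tx": 0, "ty": 0, "tz": -0.6, "spin": 0},
  {"jaw": 0.5, "tx": 0, "ty": 0, "tz": -0.9, "spin": 0},
  {"jaw": 0.5, "tx": 0, "ty": 0, "tz": -1, "spin": 0},
  {"jaw": 0.5, "tx": 0, "ty": 0, "tz": -1, "spin": 0},
])

```text
time: 38.95
tcp_pos: [674.0, -29.5, 282.3]
tcp_rot: [179.6, 0.0, 84.6]
ft_force: [-0.4, 0.2, 0.8]
opening: 0.748
finger_force: 0.0
```

Call:
drive_tool([
  {"jaw": 0.5, "tx": -0.3, "ty": -0.3, "tz": -0.1, "spin": 0},
  {"jaw": 0.5, "tx": -0.5, "ty": -0.5, "tz": -0.2, "spin": 0},
  {"jaw": 0.5, "tx": -0.5, "ty": -0.5, "tz": -0.2, "spin": 0},
  {"jaw": 0.5, "tx": -0.5, "ty": -0.5, "tz": -0.2, "spin": 0},
])

```text
time: 39.35
tcp_pos: [589.4, -97.8, 307.4]
tcp_rot: [-180.0, -0.0, 84.5]
ft_force: [0.5, -0.1, -1.1]
opening: 0.749
finger_force: 0.0
```

Run:
```python
from nav import *
did((0,0,1.0-.065+.35,0)) if 0 else None
did((0,0,1.285,0),(0,0,-.4,0),(0,0,-1,0),(-.5,-.5,-.2,0))
a,c=snap('wrist','w18');b,d=snap('scene','s18');e,f=snap('side','d18')
cc=[c,d,f]
for n,im,k_ in(('w',a,c),('s',b,d),('d',e,f)):
    h=cv2.cvtColor(im,cv2.COLOR_BGR2HSV)
    m=cv2.inRange(h,(5,140,60),(18,255,255));k,l,st,ce=cv2.connectedComponentsWithStats(m)
    print(n,[(ce[i].round().tolist(),st[i].tolist()) for i in range(1,k) if st[i,4]>60])
    print(proj(k_,[T(F,[107,-9,30]),T(F,[107,-9,80])]+[T(F,[x,y,166]) for y in(-75,52) for x in(-17,23)]).round().tolist())
    p=proj(k_,[T(F,[107,-9,79])])[0].astype(int);r=im[max(0,p[1]-30):p[1]+30,p[0]-30:p[0]+30]
    m=cv2.inRange(cv2.cvtColor(r,cv2.COLOR_BGR2HSV),(0,0,150),(180,30,255));k,l,st,ce=cv2.connectedComponentsWithStats(m)
    for i in range(1,k):
        if st[i,4]>60: q=ce[i]+[p[0]-30,max(0,p[1]-30)];w=atz(k_,*q,74)-[*F[:2],0];co,si=np.cos(F[2]),np.sin(F[2]);print('cap?',q,st[i],co*w[0]+si*w[1],-si*w[0]+co*w[1])
cv2.imwrite('pics/fin.png',np.hstack([cv2.resize(a,(400,300)),cv2.resize(b[150:285,200:380],(400,300))]))
```

```text
cmd [590.5 -96.9 307.2] 84.6 meas [589.4 -97.8 307.4] 84.47
w [([228.0, 19.0], [209, 0, 38, 48, 1218]), ([270.0, 20.0], [257, 0, 26, 48, 869]), ([347.0, 88.0], [330, 75, 49, 38, 397]), ([234.0, 182.0], [218, 160, 33, 44, 936]), ([272.0, 183.0], [260, 160, 23, 45, 712])]
[[354.0, 104.0], [364.0, 103.0], [226.0, 188.0], [276.0, 188.0], [216.0, 8.0], [274.0, 8.0]]
cap? [390.36633663  90.87128713] [ 55   0   5  39 101] 133.68659062549924 2.2011725912683566
cap? [364.88244275 103.74198473] [  12   11   40   42 1310] 109.39166551225762 -9.75797091869159
cap? [388.58108108 121.55405405] [53 38  7 22 74] 134.27511772815572 -26.99544657838007
s [([556.0, 15.0], [549, 0, 11, 31, 88]), ([493.0, 14.0], [483, 3, 22, 20, 112]), ([445.0, 17.0], [436, 5, 18, 25, 82]), ([516.0, 18.0], [508, 7, 16, 19, 74]), ([492.0, 37.0], [477, 21, 34, 34, 305]), ([523.0, 32.0], [517, 25, 16, 13, 67]), ([72.0, 62.0], [23, 28, 99, 65, 4268]), ([544.0, 45.0], [535, 30, 19, 29, 132]), ([524.0, 48.0], [511, 38, 26, 19, 103]), ([237.0, 203.0], [228, 184, 18, 40, 443]), ([292.0, 214.0], [284, 194, 16, 41, 436]), ([254.0, 
[... 232 characters left out ...]
0388 249.5631068 ] [  5   9  53  28 824] 83.08776902866572 -22.136466064085585
d [([401.0, 141.0], [388, 112, 29, 54, 1007]), ([426.0, 123.0], [412, 113, 27, 20, 366]), ([267.0, 201.0], [264, 178, 8, 50, 145]), ([276.0, 191.0], [273, 179, 7, 27, 72]), ([258.0, 207.0], [255, 197, 7, 21, 68]), ([235.0, 222.0], [228, 218, 17, 7, 74]), ([189.0, 241.0], [175, 224, 29, 31, 689]), ([194.0, 278.0], [180, 271, 27, 11, 93])]
[[236.0, 223.0], [235.0, 210.0], [277.0, 181.0], [265.0, 180.0], [269.0, 201.0], [256.0, 199.0]]
cap? [229.8908046  204.45146871] [   0    0   59   60 1566] 137.59060338439622 -50.20349933155624
cap? [254.14736842 229.4       ] [44 42 10 15 95] 23.775111946172153 76.89381662312218
```

```bash
python3 -c "
from cell import bot
print(bot.close_job())"
```

```text
the job is handed in; nothing more can be done
None
```

The job is handed in, with no verdict returned: the screen was gauged against the stop and clipped on both fence halves, the stop was flipped back up to about 2.5 rad, and the one bottle stands on the strip at about fixture (109, -10) mm.

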